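# Swap two bottles in a travel rack and lock them in

### The job

Each of the two brown bottles in the travel rack stands in the other's seat, so the neck fork cannot close: swap them, keeping both upright, so that the tall bottle stands down in the low seat and the short bottle in the raised seat. Then slide the fork fully home around both necks, so that they are locked in for the drive, and let go. Leave the tester and the sample cup on the worktop undisturbed.

Things in the scene. Friction and masses are not known exactly. Their poses are not given: they have to be found in the camera images.
- rack: Travel rack fixed to the worktop: aluminium base 8 mm thick, two bottle seats side by side, the fork's guides behind. Origin: underside of the base, midway between the seats; x to the rear (away from the robot), y left, z up. Seat centres at x = 0, y = +60 and -60 mm; which seat is on which side varies. Base x -40 to +112, y +-123 mm; grey side plates at x +32 to +112, |y| 99 to 120, top z 130 mm.
- low_seat: White round cup fixed on the rack's base, 13 mm high, 77 mm across at the foot, 84 at the rim; inside tapered, 69 mm across at the floor and 74 at the rim, so a bottle has about 3.5 mm play all round. Origin: centre of its underside, 8 mm above the worktop. The floor the bottle stands on is 4 mm above the origin, the rim 13 mm.
- raised_seat: White round cup like the low seat, same diameters and 9 mm deep recess, but on a 30 mm higher foot. Origin: centre of its underside, 8 mm above the worktop. Its floor is 34 mm above the origin, its rim 43 mm.
- tall_bottle: Brown bottle, white label, black screw cap, 118 mm tall, about 260 g. Round body 62 mm across, straight from 0 to 76 mm height, then a sloping shoulder to a narrow neck; hold it by the body, not the cap. Origin: centre of its underside, z up along it. Starts upright in the raised seat, belongs in the low seat.
- short_bottle: Brown bottle like the tall one but 88 mm tall, about 200 g, blank label. Round body 62 mm across, straight from 0 to 52 mm height, then a sloping shoulder; black cap 33 mm across from 69 to 88 mm height. Origin: centre of its underside, z up along it. Starts upright in the low seat, belongs in the raised seat.
- fork (a joint): Slide of the neck fork, m: 0 = open, on its stop away from the robot; grows as it comes along rack -x; 0.064 = home on its stop. Friction about 2 N, stays where left, starts within 6 mm of open. Steel plate 4 mm thick, underside 114 mm above the worktop, with a 48 mm slot for each neck; tine tips at rack x = +52 mm when open, -12 mm when home. A tall bottle in the raised seat blocks it.
- knob (a point): Middle of the grip of the upright black knob on the fork's cross bar, by which the fork is pulled: round, 22 to 24 mm across from 8 mm below to 11 mm above this point; top 17 mm above it. The fork plate is 22 mm below it. On the rack's y = 0, 140 mm above the worktop; rack x = +104 mm with the fork open, +40 mm when home.
- tester: Yellow pocket tester lying on the worktop, 36 x 186 x 23 mm, origin at the centre of its underside, long axis its y. To be left alone.
- cup: Clear plastic sample cup with a white screw lid, 62 mm across, 69 mm high, standing on the worktop; origin at the centre of its underside. To be left alone.
Mind the look-alikes: they are no part of the job. Leave any red look-alike of the tall_bottle alone.

How it is judged:
By the outcome, as a careful person would: the job done as asked, in the order asked, and still so for the second after the job is handed in, with the robot touching nothing.
It also fails if it takes over 61 s, if anything falls off the work surface, if the arm or the gripper's body presses on something with over 40 N, if the wrist force passes 120 N, or if a joint passes its speed limit or range.

### The arm

A 6-joint arm with a two-finger parallel gripper is mounted at the origin on a cart in front of the work surface, level with it; the furniture and walls round the work are solid. World frame = base frame: x ahead of the robot, y to its left, z up, the work surface at z = 0. Lengths are in m, angles in rad, forces in N, time in s.
With the tool pointing down it reaches from about 0.275 to 0.75 m from the base axis. Payload 10.2 kg.
Tool frame: the origin (TCP) lies at the very end of the fingers, on their centre line; the grasp point (between the pads) lies 19 mm behind it; z points along the fingers, x is the direction in which the jaws open and shut, and the axes are right-handed (so a half turn about z gives the same grasp; the last joint's range is limited). The gripper opens to 88 mm and grips with 3 to 60 N. Pads are 18 mm wide; open, the fingers measure 123 mm over their backs; the gripper's body (75 mm by 187 mm) begins 45 mm behind the grasp point.
Start: joints at [1.099, 0.313, 1.498, -0, 1.331, -0.223], TCP at [0.129, 0.509, 0.239] pointing down, gripper open.
Joint ranges: [-2.94, 2.94], [-0.97, 2.17], [0.19, 2.56], [-1.23, 4.37], [0.02, 3.11], [-2.88, 2.88]. Speed limits (rad/s): [2.39, 2.39, 3.01, 3.14, 3.14, 3.14].

### API

Orientations are given as a unit quaternion [x, y, z, w].
In Python, from workcell import arm, camera, sign_off gives the robot as it stands. The module is installed in compiled form; this text tells all that it offers.
- The arm moves only by the tool jog_arm, never from a script. Its argument "rows" is a list that holds one entry, the list of rows, each a list of 7 numbers: the shift along the tool's x, y, z in cm, then the turn, a rotation vector about the tool's x, y, z in rad, then the opening, from 0 (shut) to 1 (fully open). In form: [[[tx, ty, tz, rx, ry, rz, hand], ...]]. A call has 1 to 5 rows; each row is the pose to reach, as a shift and turn from the pose commanded when the call began, along the tool's axes at that moment; what a row does not reach only later rows make up. A row lasts 1/12 s, in which the tool goes at most 41.7 mm and 7.16 degrees, less where a joint would pass 70% of its speed; a pose out of reach is approached as far as the arm can. A call with a gripper value outside its range is refused whole. The fingers move at their own pace and stop on an object; "squeeze" is the grip in N (left out, the last holds). Time passes only in rows, so rows that repeat a pose let the fingers close. It gives the time, the measured TCP pose, the force and the opening at its end, in the units of the state.
- arm.observe(): the state, without advancing time (a new reading comes with each control period).
- camera(name): name is "side" or "top" or "wrist"; returns a dict with "color" (400x640x3 uint8, blue, green, red), "fx", "fy", "cx", "cy" (pixels), "R" (3x3) and "t" (3): a world point X has camera coordinates R X + t; the wrist camera has in their place "hand_eye" (4x4, takes a point from camera to tool coordinates, whose origin is the TCP and whose axes are the tool frame's). Camera axes: x right, y down, z forward; pixel columns grow to the right and rows downward; lengths in m; the calibration is good to about 2 mm. A picture is of the moment at which its call begins: read the wrist's pose just before it. There is no depth.
- sign_off(): hands the job in, once; it reports no verdict.
The state is a dict: "time_s": time; "qpos": joint angles; "joint_vel": joint speeds; "joint_efforts": joint torques, N m; "position": TCP position; "ee_rot": TCP orientation; "contact_force": force on the tool from outside, world axes, zero at the start; "torque": the same for the moment, N m; "grip_width": finger opening in m.
Only numpy, scipy, OpenCV 4.12 (cv2) and the standard library are available. Lean on these libraries where they do the work, as an engineer would, in place of code of your own. Each camera call takes 0.05 s, during which the arm holds its last target.

## Working session

There is one attempt and no reset: what is moved stays moved. The work goes in short steps, Python scripts to look and compute and a tool call to move; the robot and the scene stay as the last step left them, time stands still between calls to the robot, and variables do not carry over. Pictures are saved under pics/ and viewed, and the job is handed in when it is done.

Besides the shell and the picture viewer there is one more tool, called after "Call:" as name(argument=value, ...) on one line, values as JSON. jog_arm: Moves the arm, as the interface text tells. Its arguments: {"type":"object","properties":{"rows":{"type":"array","items":{"type":"array","items":{"type":"array","items":{"type":"number"}}}},"squeeze":{"type":"number"}},"required":["rows"]}

```bash
mkdir -p pics
cat > h.py <<'E'
import numpy as np, cv2
from workcell import arm, camera, sign_off
from scipy.spatial.transform import Rotation as Rot
def snap(n,f):
    s=arm.observe(); c=camera(n); cv2.imwrite('pics/'+f,c['color'])
    if n=='wrist':
        T=np.eye(4);T[:3,:3]=Rot.from_quat(s['ee_rot']).as_matrix();T[:3,3]=s['position']
        T=T@np.array(c['hand_eye']); c['R']=T[:3,:3].T; c['t']=-T[:3,:3].T@T[:3,3]
    return c
def ray(c,u,v):
    R=np.array(c['R']);t=np.array(c['t'])
    o=-R.T@t; d=R.T@np.array([(u-c['cx'])/c['fx'],(v-c['cy'])/c['fy'],1]); return o,d
def onz(c,u,v,z):
    o,d=ray(c,u,v); return o+d*(z-o[2])/d[2]
def proj(c,X):
    p=np.array(c['R'])@np.array(X)+np.array(c['t']); return np.array([c['fx']*p[0]/p[2]+c['cx'],c['fy']*p[1]/p[2]+c['cy']])
E
python3 - <<'E'
from h import *
import pickle
print(arm.observe())
for n in ['side','top','wrist']:
    c=snap(n,n+'0.png'); pickle.dump(c,open(n+'0.pkl','wb'))
    print(n,c['fx'],c['cx'],c['cy'],np.round(-np.array(c['R']).T@c['t'],3),np.round(c['R'],2).tolist())
E
```

```text
{'time_s': 0.0, 'qpos': array([ 1.09858264e+00,  3.13449771e-01,  1.49842250e+00, -3.12430440e-05,
        1.33095527e+00, -2.23410429e-01]), 'joint_vel': array([-0.00094176, -0.0017553 , -0.00093847,  0.00046296,  0.00100549,
        0.00167816]), 'joint_efforts': array([-1.35000550e-04, -4.02212012e+01, -2.52268338e+01,  6.94041559e-02,
        3.53008078e-02, -1.10059041e-04]), 'position': array([0.1291941 , 0.50861502, 0.23816666]), 'ee_rot': array([ 7.89378413e-01,  6.13906621e-01, -5.52838535e-04,  2.75387537e-04]), 'contact_force': array([-0.00704953, -0.56289295,  0.40266134]), 'torque': array([-0.01765534,  0.02372733, -0.03394461]), 'grip_width': 0.08832209470877274}
side 507.70982390693035 324.74383708652005 201.03589089254706 [-0.72  -0.625  0.697] [[0.39, -0.92, 0.02], [-0.38, -0.18, -0.91], [0.84, 0.35, -0.42]]
top 459.8024317442589 315.17256611923335 192.98007133781448 [ 0.388 -0.099  1.202] [[-0.0, -1.0, 0.02], [-0.99, -0.0, -0.12], [0.12, -0.02, -0.99]]
wrist 311.63199801309116 327.91672425307837 199.2404015937702 [0.063 0.526 0.384] [[0.25, 0.97, -0.0], [0.93, -0.24, 0.27], [0.26, -0.07, -0.96]]
```

View pics/top0.png

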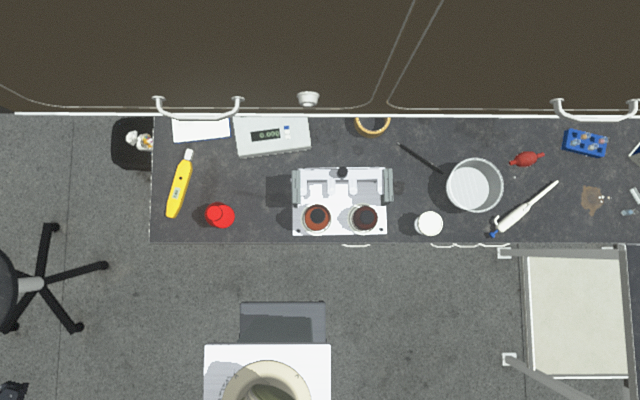

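View pics/side0.png

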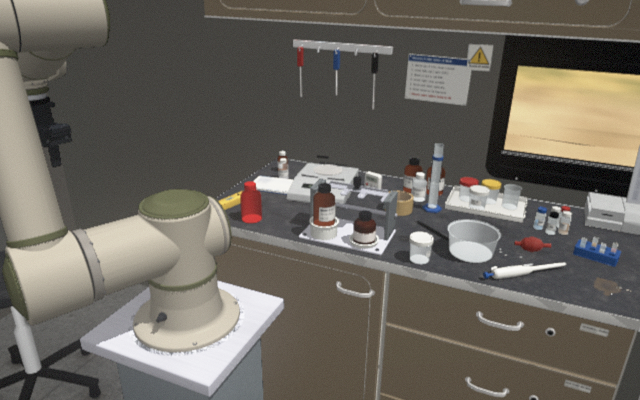

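View pics/wrist0.png

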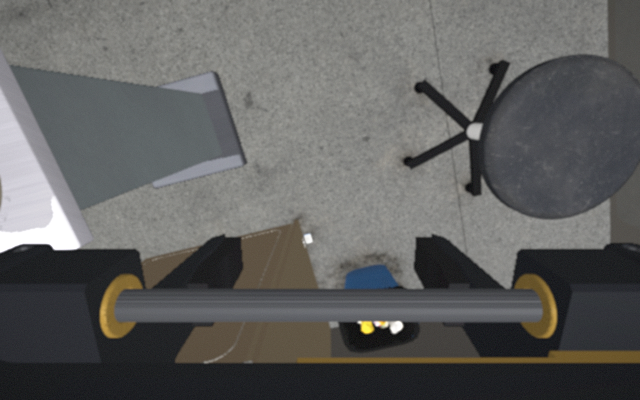

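Run:
```python
import cv2
a=cv2.imread('pics/top0.png')[140:260,180:460]; b=cv2.imread('pics/side0.png')[160:270,210:450]
cv2.imwrite('pics/topc.png',cv2.resize(a,None,fx=2.8,fy=2.8,interpolation=2)); cv2.imwrite('pics/sidec.png',cv2.resize(b,None,fx=3.3,fy=3.3,interpolation=2))
```

```text
(no output)
```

View pics/topc.png

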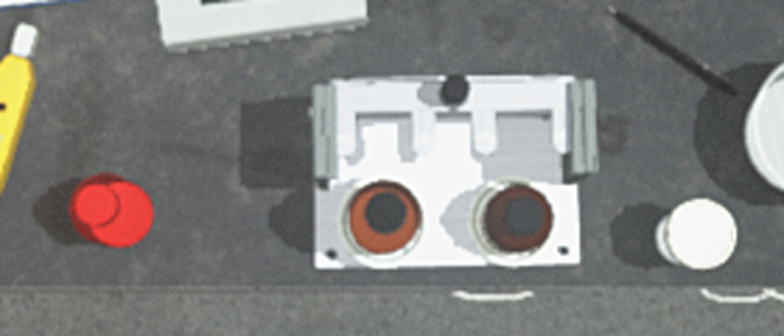

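View pics/sidec.png

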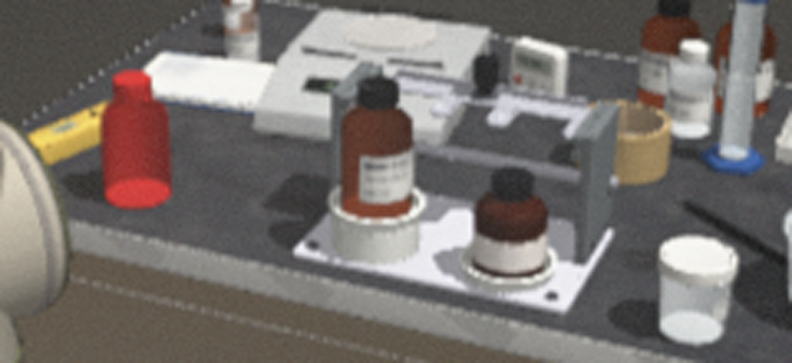

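Run:
```python
from h import *
import pickle
t=pickle.load(open('top0.pkl','rb')); s=pickle.load(open('side0.pkl','rb'))
im=t['color']; hsv=cv2.cvtColor(im,cv2.COLOR_BGR2HSV)
def blob(m,box,name,z,minA=20):
    x0,y0,x1,y1=box; k=np.zeros_like(m);k[y0:y1,x0:x1]=m[y0:y1,x0:x1]
    n,l,st,ce=cv2.connectedComponentsWithStats(k.astype(np.uint8))
    for i in range(1,n):
        if st[i,4]>minA: print(name,st[i].tolist(),ce[i].round(1),onz(t,*ce[i],z).round(4))
v=hsv[...,2].astype(int);sa=hsv[...,1];h=hsv[...,0]
brown=((h<12)|(h>170))&(sa>90)&(v>35)
blob(brown,(295,195,390,240),'brown',0.1)
blob((v<75)&(sa<120),(300,200,334,228),'capT',0.160)
blob((v<75)&(sa<90),(350,200,382,232),'capS',0.100)
blob(v<80,(334,162,352,180),'knob',0.155)
P={'fl':(316,267),'fr':(579,265),'sideL_front':(325,178),'capT':(385,213),'capS':(523,214),'knob':(455,88),'red':(97,203),'cup':(703,234)}
Z={'fl':.008,'fr':.008,'sideL_front':.13,'capT':.16,'capS':.1,'knob':.157,'red':.118,'cup':.069}
for k,(a,b) in P.items():
    print(k,onz(t,a/2.8+180-.3,b/2.8+140-.3,Z[k]).round(4))
Q={'fl':(296,250),'fr':(570,304),'capT':(378,82),'capS':(514,175),'knob':(487,60)}
for k,(a,b) in Q.items():
    print('side',k,onz(s,a/3.3+210-.3,b/3.3+160-.3,Z[k]).round(4))
```

```text
brown [305, 207, 24, 23, 255] [315.4 219.9] [ 0.4562 -0.1212  0.1   ]
knob [338, 167, 9, 10, 40] [341.4 171.6] [ 0.5645 -0.1803  0.155 ]
fl [ 0.4226 -0.064   0.008 ]
fr [ 0.4245 -0.3077  0.008 ]
sideL_front [ 0.4932 -0.0747  0.13  ]
capT [ 0.4619 -0.1241  0.16  ]
capS [ 0.4654 -0.2442  0.1   ]
knob [ 0.5652 -0.1819  0.157 ]
red [0.473 0.117 0.118]
cup [ 0.45   -0.4076  0.069 ]
side fl [ 0.425  -0.0663  0.008 ]
side fr [ 0.436  -0.3091  0.008 ]
side capT [ 0.4649 -0.1235  0.16  ]
side capS [ 0.4635 -0.2466  0.1   ]
side knob [ 0.5574 -0.1865  0.157 ]
```

```bash
cat >> h.py <<'E'
def Rt(th,az=0.0):
    """tool x = -y side, tilted th rad forward at azimuth az"""
    a=np.array([np.cos(az),np.sin(az),0]); z=np.sin(th)*a+np.array([0,0,-np.cos(th)])
    x=np.array([np.sin(az),-np.cos(az),0]); y=np.cross(z,x)
    return np.stack([x,y,z],1)
def plan(p,R,rmax=.62,dmax=20.8,n=1):
    s=arm.observe(); R0=Rot.from_quat(s['ee_rot']).as_matrix(); p0=np.array(s['position'])
    p=np.array(p)
    for i in range(n):
        d=R0.T@(p-p0)*100; r=Rot.from_matrix(R0.T@R).as_rotvec()
        fr=min(1,rmax/max(1e-9,np.linalg.norm(r)),dmax/max(1e-9,np.linalg.norm(d)))
        d2=np.round(d*fr,2); r2=np.round(r*fr,3)
        print('row',d2.tolist(),r2.tolist(),'frac',round(fr,2))
        p0=p0+R0@d2/100; R0=R0@Rot.from_rotvec(r2).as_matrix()
        if fr==1: break
def st():
    s=arm.observe(); print(s['time_s'],np.round(s['position'],4),'z',np.round(Rot.from_quat(s['ee_rot']).as_matrix()[:,2],3),'q',np.round(s['qpos'],2),'F',np.round(s['contact_force'],1),'w',round(s['grip_width'],4))
E
python3 -c "
from h import *
plan([.40,-.184,.32],Rt(0),n=8)"
```

```text
row [-12.96, 9.28, -1.74] [0.0, 0.0, 0.62] frac 0.21
row [-5.16, 15.08, -1.74] [0.0, 0.0, 0.62] frac 0.27
row [4.57, 15.27, -1.74] [0.0, -0.0, 0.62] frac 0.38
row [12.59, 9.78, -1.74] [0.001, -0.0, 0.62] frac 0.6
row [10.61, 0.42, -1.16] [-0.0, -0.0, 0.413] frac 1
```

Call:
jog_arm(rows=[[[-13,9.3,-1.7,0,0,0.62,1],[-13,9.3,-1.7,0,0,0.62,1],[-13,9.3,-1.7,0,0,0.62,1],[-13,9.3,-1.7,0,0,0.62,1],[-13,9.3,-1.7,0,0,0.62,1]]])

```text
time_s: 0.57
position: [0.1887, 0.3564, 0.2563]
ee_rot: [0.941, 0.339, 0.001, 0.0]
contact_force: [-0.8, 0.2, -0.2]
grip_width: 0.0879
```

Call:
jog_arm(rows=[[[-5.2,15.1,-1.7,0,0,0.62,1],[-5.2,15.1,-1.7,0,0,0.62,1],[-5.2,15.1,-1.7,0,0,0.62,1],[-5.2,15.1,-1.7,0,0,0.62,1],[-5.2,15.1,-1.7,0,0,0.62,1]]])

```text
time_s: 0.98
position: [0.2473, 0.2069, 0.2733]
ee_rot: [0.999, 0.034, 0.001, 0.0]
contact_force: [0.0, 0.3, -0.1]
grip_width: 0.0884
```

Call:
jog_arm(rows=[[[4.6,15.3,-1.7,0,0,0.62,1],[4.6,15.3,-1.7,0,0,0.62,1],[4.6,15.3,-1.7,0,0,0.62,1],[4.6,15.3,-1.7,0,0,0.62,1],[4.6,15.3,-1.7,0,0,0.62,1]]])

```text
time_s: 1.4
position: [0.3053, 0.0575, 0.2902]
ee_rot: [0.962, -0.273, 0.001, 0.001]
contact_force: [-0.4, 0.3, -0.4]
grip_width: 0.088
```

```bash
python3 -c "
from h import *
st();plan([.40,-.184,.32],Rt(0),n=8)"
```

```text
1.4 [0.3053 0.0575 0.2902] z [ 0.001 -0.001 -1.   ] q [-0.2  -0.23  1.93 -0.    1.44  0.36] F [-0.4  0.3 -0.4] w 0.088
row [12.62, 9.49, -1.79] [-0.0, -0.001, 0.62] frac 0.61
row [10.15, 0.25, -1.16] [-0.0, -0.001, 0.398] frac 1
```

Call:
jog_arm(rows=[[[12.6,9.5,-1.8,0,0,0.62,1],[12.6,9.5,-1.8,0,0,0.62,1],[12.6,9.5,-1.8,0,0,0.62,1],[12.6,9.5,-1.8,0,0,0.62,1],[12.6,9.5,-1.8,0,0,0.62,1]]])

```text
time_s: 1.82
position: [0.3644, -0.0882, 0.3076]
ee_rot: [0.834, -0.552, 0.0, 0.0]
contact_force: [-0.5, 0.7, -0.1]
grip_width: 0.0882
```

Call:
jog_arm(rows=[[[10.2,0.2,-1.2,0,0,0.398,1],[10.2,0.2,-1.2,0,0,0.398,1],[10.2,0.2,-1.2,0,0,0.398,1],[10.2,0.2,-1.2,0,0,0.398,1]]])

```text
time_s: 2.15
position: [0.4029, -0.1811, 0.3191]
ee_rot: [0.709, -0.705, -0.0, 0.0]
contact_force: [1.2, 0.2, -0.8]
grip_width: 0.0881
```

```bash
python3 -c "
from h import *
import pickle
st();c=snap('wrist','w1.png');pickle.dump(c,open('w1.pkl','wb'))"
```

```text
2.15 [ 0.4029 -0.1811  0.3191] z [-0.001  0.    -1.   ] q [-0.69  0.08  1.58 -0.    1.49  0.88] F [ 1.2  0.2 -0.8] w 0.0881
```

View pics/w1.png

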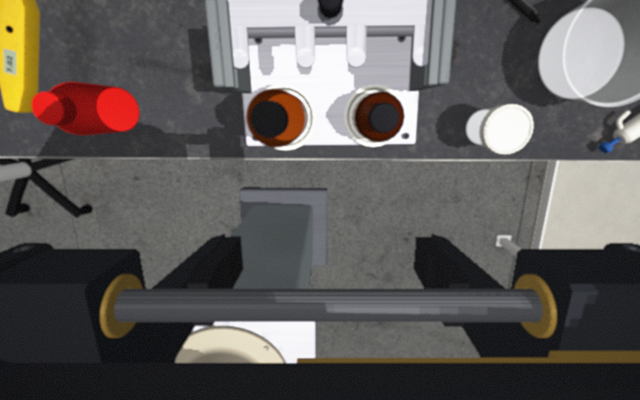

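Run:
```python
from h import *
import pickle
t=pickle.load(open('w1.pkl','rb'))
im=t['color']; hsv=cv2.cvtColor(im,cv2.COLOR_BGR2HSV)
v=hsv[...,2].astype(int);sa=hsv[...,1].astype(int)
def blob(m,box,name,z,minA=100):
    x0,y0,x1,y1=box; k=np.zeros(m.shape,np.uint8);k[y0:y1,x0:x1]=m[y0:y1,x0:x1]
    n,l,st,ce=cv2.connectedComponentsWithStats(k)
    for i in range(1,n):
        if st[i,4]>minA:
            cs,_=cv2.findContours((l==i).astype(np.uint8),cv2.RETR_EXTERNAL,cv2.CHAIN_APPROX_NONE)
            e=cv2.fitEllipse(cs[0]); print(name,st[i].tolist(),ce[i].round(1),'ell',np.round(e[0],1),np.round(e[1],1),onz(t,*e[0],z).round(4))
blob((v<60),(245,85,297,140),'capT',.16)
blob((v<60)&(im[...,2].astype(int)-im[...,0]<20),(358,92,402,142),'capS',.1)
blob((v<60),(315,0,346,22),'knob',.157)
w=(v>200)&(sa<40)
for row in (125,135,140,143): 
    xs=np.where(w[row,200:450])[0]+200; print(row,xs.min(),xs.max())
for n,u,vv in (('fl',243,146),('fr',416.5,145)): print(n,onz(t,u,vv,.008).round(4))
# edge columns
for col in (260,300,330,360,400): print(col,np.where(w[130:156,col])[0].max()+130, end=' ')
cv2.imwrite('pics/w1c.png',cv2.resize(im[0:165,200:450],None,fx=3.2,fy=3.2,interpolation=2))
```

```text
capT [250, 100, 38, 38, 1104] [268.1 118.8] ell [268.1 118.8] [35.9 37.4] [ 0.4662 -0.1239  0.16  ]
capS [369, 103, 30, 30, 698] [383.1 117.2] ell [383.1 117.2] [28.3 29.6] [ 0.4674 -0.243   0.1   ]
knob [318, 0, 24, 19, 352] [329.6   7.5] ell [329.5   7.4] [18.9 23.7] [ 0.5608 -0.1814  0.157 ]
125 307 415
135 300 415
140 247 415
143 247 413
fl [ 0.4243 -0.0574  0.008 ]
fr [ 0.4272 -0.3093  0.008 ]
260 145 300 145 330 144 360 143 400 143
```

View pics/w1c.png

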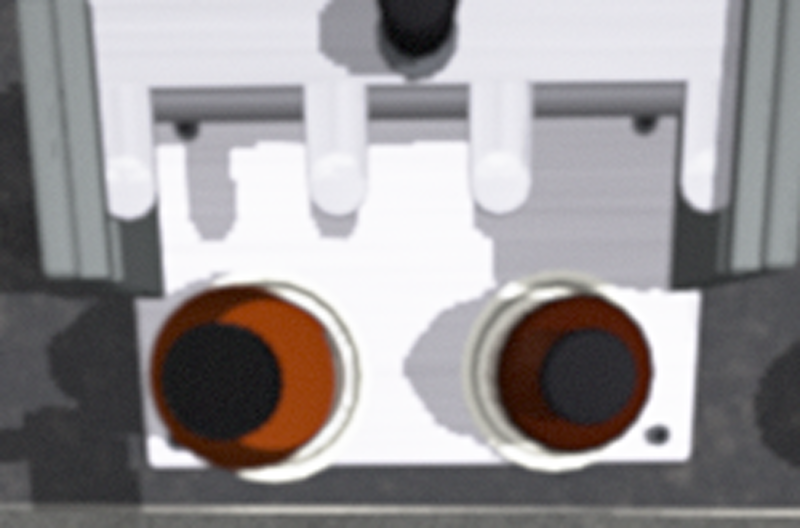

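Run:
```python
from h import *
import pickle
t=pickle.load(open('w1.pkl','rb'))
f=lambda a,b,z:onz(t,a/3.2+200-.35,b/3.2-.35,z).round(4)
print('fl',f(150,467,.008),'fr',f(690,461,.008))
print('low rim left',f(463,371,.021),'top',f(553,271,.021),'bot',f(555,472,.021))
print('raised rim right',f(361,378,.051),'bot',f(272,482,.051))
print('sideplates front top L',f(47,277,.13),f(105,280,.13),'R',f(733,270,.13),f(798,262,.13))
print('tine tips',f(129,217,.118),f(338,213,.118),f(499,213,.118),f(704,210,.118))
print('bench edge',f(100,510,0),f(600,510,0))
print('red',onz(t,48,105,.118),'cup',onz(t,507,128,.069))
```

```text
fl [ 0.425  -0.0625  0.008 ] fr [ 0.429  -0.3074  0.008 ]
low rim left [ 0.468  -0.2031  0.021 ] top [ 0.5086 -0.24    0.021 ] bot [ 0.4251 -0.2446  0.021 ]
raised rim right [ 0.4654 -0.1607  0.051 ] bot [ 0.4236 -0.1236  0.051 ]
sideplates front top L [ 0.4972 -0.0653  0.13  ] [ 0.4964 -0.0836  0.13  ] R [ 0.5005 -0.2822  0.13  ] [ 0.503  -0.3025  0.13  ]
tine tips [ 0.5165 -0.0894  0.118 ] [ 0.5181 -0.1569  0.118 ] [ 0.5184 -0.2088  0.118 ] [ 0.5196 -0.2748  0.118 ]
bench edge [ 0.4041 -0.0358  0.    ] [ 0.4054 -0.2694  0.    ]
red [0.478221   0.11776273 0.118     ] cup [ 0.45478247 -0.40259597  0.069     ]
```

```bash
python3 -c "
from h import *
plan([.385,-.124,.15],Rt(.96),n=8)"
```

```text
row [-3.56, 1.07, 10.91] [0.62, 0.004, 0.006] frac 0.65
row [-1.97, 3.98, 4.53] [0.341, 0.002, 0.003] frac 1
```

Call:
jog_arm(rows=[[[-3.6,1.1,10.9,0.62,0.004,0.006,1],[-3.6,1.1,10.9,0.62,0.004,0.006,1],[-3.6,1.1,10.9,0.62,0.004,0.006,1],[-3.6,1.1,10.9,0.62,0.004,0.006,1],[-3.6,1.1,10.9,0.62,0.004,0.006,1]]])

```text
time_s: 2.62
position: [0.3896, -0.1396, 0.2091]
ee_rot: [0.681, -0.673, 0.204, -0.206]
contact_force: [0.6, -0.7, 0.6]
grip_width: 0.088
```

Call:
jog_arm(rows=[[[-2.0,4.0,4.5,0.341,0.002,0.003,1],[-2.0,4.0,4.5,0.341,0.002,0.003,1],[-2.0,4.0,4.5,0.341,0.002,0.003,1],[-2.0,4.0,4.5,0.341,0.002,0.003,1]]])

```text
time_s: 2.95
position: [0.3836, -0.1194, 0.1548]
ee_rot: [0.655, -0.638, 0.276, -0.295]
contact_force: [0.7, 0.4, 0.9]
grip_width: 0.0876
```

```bash
python3 -c "
from h import *
import pickle
st();c=snap('wrist','w2.png');pickle.dump(c,open('w2.pkl','wb'))
plan([.482,-.124,.081],Rt(.96),n=3)"
```

```text
2.95 [ 0.3836 -0.1194  0.1548] z [ 0.739  0.034 -0.673] q [-1.08 -0.08  2.47  1.24  0.78 -0.49] F [0.7 0.4 0.9] w 0.0876
row [1.03, -1.3, 12.17] [0.125, 0.036, 0.009] frac 1
```

View pics/w2.png

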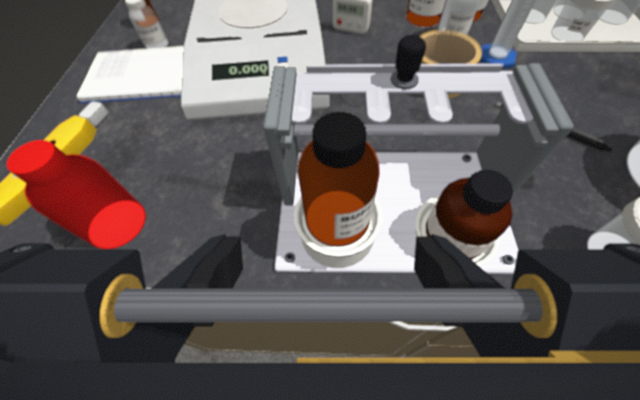

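```bash
python3 -c "
from h import *
plan([.425,-.124,.121],Rt(.96),n=3)"
```

```text
row [0.77, -0.44, 5.27] [0.125, 0.036, 0.009] frac 1
```

Call:
jog_arm(rows=[[[0.8,-0.4,5.3,0.125,0.036,0.009,1],[0.8,-0.4,5.3,0.125,0.036,0.009,1],[0.8,-0.4,5.3,0.125,0.036,0.009,1],[0.8,-0.4,5.3,0.125,0.036,0.009,1]]])

```text
time_s: 3.33
position: [0.4264, -0.1257, 0.1206]
ee_rot: [-0.627, 0.63, -0.322, 0.325]
contact_force: [0.2, 1.1, 0.5]
grip_width: 0.0883
```

```bash
python3 -c "
from h import *
st()
plan([.482,-.124,.081],Rt(.96),n=3)"
```

```text
3.3333 [ 0.4264 -0.1257  0.1206] z [ 0.814  0.002 -0.58 ] q [-0.98  0.18  2.47  1.75  0.76 -0.96] F [0.2 1.1 0.5] w 0.0883
row [-0.15, 0.0, 6.83] [0.008, 0.002, -0.005] frac 1
```

Call:
jog_arm(rows=[[[-0.15,0,3,0.008,0.002,0,1],[-0.15,0,5,0.008,0.002,0,1],[-0.15,0,6.8,0.008,0.002,0,1],[-0.15,0,6.8,0.008,0.002,0,1]]])

```text
time_s: 3.67
position: [0.4831, -0.1245, 0.0833]
ee_rot: [-0.626, 0.627, -0.327, 0.328]
contact_force: [0.2, -0.1, 0.5]
grip_width: 0.088
```

```bash
python3 -c "
from h import *
import pickle
st();c=snap('wrist','w3.png');c=snap('side','s3.png')
plan([.482,-.124,.081],Rt(.96),n=3)
a=cv2.imread('pics/s3.png')[120:300,180:450];cv2.imwrite('pics/s3c.png',cv2.resize(a,None,fx=2.9,fy=2.9))"
```

```text
3.6667 [ 0.4831 -0.1245  0.0833] z [ 0.821  0.001 -0.571] q [-0.81  0.39  2.36  2.04  0.73 -1.14] F [ 0.2 -0.1  0.5] w 0.088
row [-0.06, 0.22, 0.22] [-0.003, -0.0, -0.002] frac 1
```

View pics/w3.png

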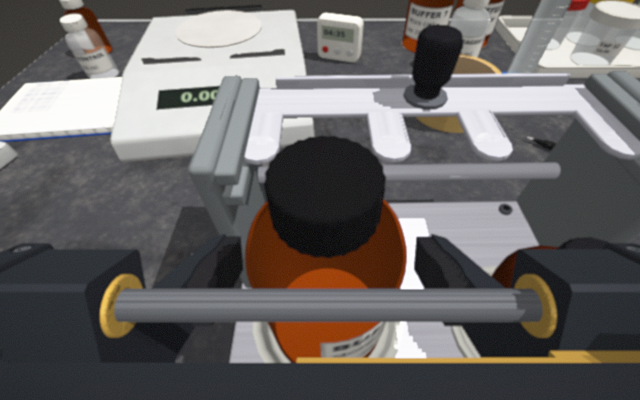

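View pics/s3c.png

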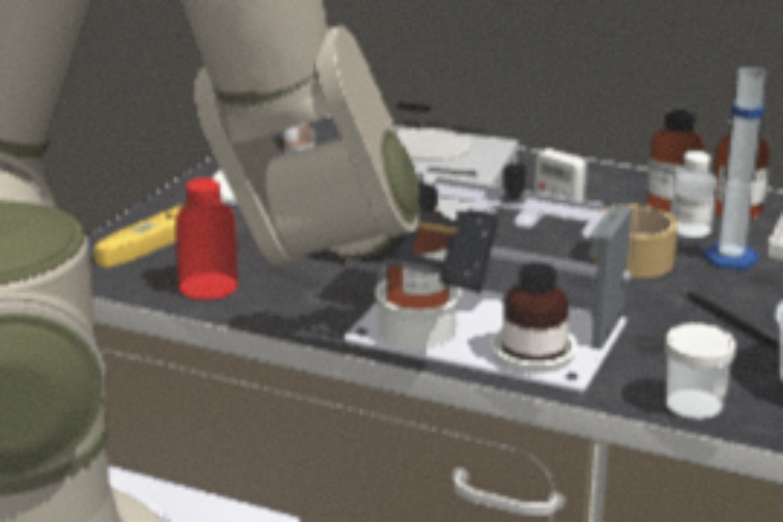

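Call:
jog_arm(rows=[[[0,0,0,0,0,0,0.6],[0,0,0,0,0,0,0.5],[0,0,0,0,0,0,0.4],[0,0,0,0,0,0,0.4],[0,0,0,0,0,0,0.4]]], squeeze=20)

```text
time_s: 4.18
position: [0.4815, -0.1257, 0.0836]
ee_rot: [-0.625, 0.628, -0.328, 0.327]
contact_force: [-2.3, 1.6, 5.0]
grip_width: 0.0603
```

Call:
jog_arm(rows=[[[0,0,0,0,0,0,0.4],[0,0,0,0,0,0,0.4]]])

```text
time_s: 4.35
position: [0.4817, -0.1257, 0.0836]
ee_rot: [-0.625, 0.628, -0.328, 0.327]
contact_force: [-3.3, 0.3, 6.9]
grip_width: 0.0604
```

```bash
python3 -c "
from h import *
st()
s=arm.observe();p=s['position']
plan([p[0],p[1],p[2]+.07],Rot.from_quat(s['ee_rot']).as_matrix(),n=3)"
```

```text
4.35 [ 0.4817 -0.1257  0.0836] z [ 0.821 -0.003 -0.57 ] q [-0.81  0.39  2.36  2.05  0.73 -1.15] F [-3.3  0.3  6.9] w 0.0604
row [-0.01, -5.75, -3.99] [0.0, 0.0, 0.0] frac 1
```

Call:
jog_arm(rows=[[[0,-0.8,-0.6,0,0,0,0.4],[0,-2.4,-1.7,0,0,0,0.4],[0,-4.1,-2.8,0,0,0,0.4],[0,-4.1,-2.8,0,0,0,0.4]]])

```text
time_s: 4.68
position: [0.4826, -0.1263, 0.1353]
ee_rot: [-0.625, 0.627, -0.33, 0.327]
contact_force: [-0.6, -0.6, -3.4]
grip_width: 0.0601
```

```bash
python3 -c "
from h import *
st();snap('wrist','w4.png')
plan([.466,-.003,.10],Rt(.96),n=3)"
```

```text
4.6833 [ 0.4826 -0.1263  0.1353] z [ 0.822 -0.005 -0.569] q [-0.81  0.22  2.34  1.84  0.66 -0.87] F [-0.6 -0.6 -3.4] w 0.0601
row [-12.3, 3.71, 0.53] [-0.004, -0.005, -0.001] frac 1
```

View pics/w4.png

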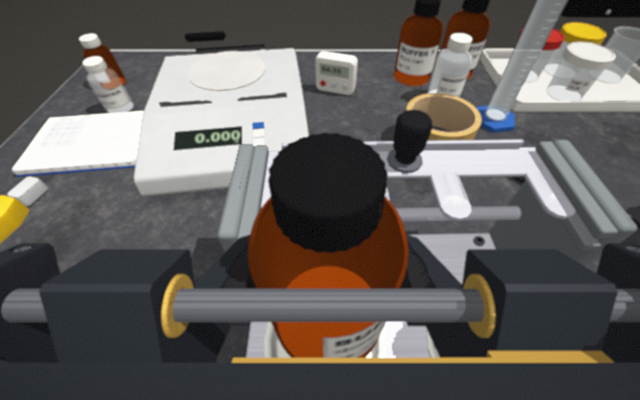

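```bash
python3 -c "
from h import *
plan([.465,-.003,.115],Rt(.96),n=3)"
```

```text
row [-12.3, 2.53, -0.4] [-0.004, -0.005, -0.001] frac 1
```

Call:
jog_arm(rows=[[[-1,1.0,-0.7,0,0,0,0.4],[-4,2.5,-0.4,0,0,0,0.4],[-7,2.5,-0.4,0,0,0,0.4],[-10,2.5,-0.4,-0.004,-0.005,0,0.4],[-12.3,2.5,-0.4,-0.004,-0.005,0,0.4]]])

```text
time_s: 5.15
position: [0.4635, -0.001, 0.1126]
ee_rot: [-0.627, 0.629, -0.323, 0.326]
contact_force: [0.8, -0.2, -1.3]
grip_width: 0.0606
```

```bash
python3 -c "
from h import *
import pickle
st();c=snap('side','s5.png');c=snap('top','t5.png');pickle.dump(c,open('t5.pkl','wb'))
plan([.476,-.003,.055],Rt(.96),n=3)
a=cv2.imread('pics/s5.png')[120:300,180:450];b=cv2.imread('pics/t5.png')[130:270,180:450]
cv2.imwrite('pics/s5c.png',np.vstack([cv2.resize(a,None,fx=1.8,fy=1.8),cv2.resize(b,None,fx=1.8,fy=1.8)]))"
```

```text
5.15 [ 0.4635 -0.001   0.1126] z [ 0.815  0.002 -0.579] q [-0.47  0.22  2.47  2.39  0.57 -1.19] F [ 0.8 -0.2 -1.3] w 0.0606
row [0.41, 3.98, 4.36] [0.006, 0.006, -0.001] frac 1
```

View pics/s5c.png

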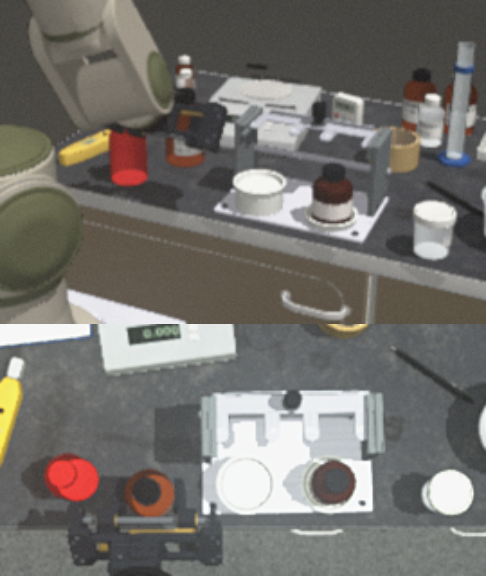

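```bash
python3 -c "
from h import *
plan([.468,-.010,.052],Rt(.96),n=3)"
```

```text
row [1.1, 4.68, 3.87] [0.006, 0.006, -0.001] frac 1
```

Call:
jog_arm(rows=[[[0.5,2,1.7,0,0,0,0.4],[1.1,3.6,3.0,0.006,0.006,0,0.4],[1.1,4.7,3.9,0.006,0.006,0,0.4],[1.1,4.7,3.9,0.006,0.006,0,0.4]]])

```text
time_s: 5.58
position: [0.4687, -0.014, 0.0501]
ee_rot: [-0.625, 0.63, -0.326, 0.325]
contact_force: [-0.3, 0.2, -1.7]
grip_width: 0.0601
```

```bash
python3 -c "
from h import *
st()
plan([.468,-.010,.042],Rt(.96),n=3)"
```

```text
5.5833 [ 0.4687 -0.014   0.0501] z [ 0.818 -0.005 -0.576] q [-0.5   0.48  2.47  2.57  0.79 -1.44] F [-0.3  0.2 -1.7] w 0.0601
row [-0.4, 0.71, 0.4] [0.002, -0.005, -0.006] frac 1
```

Call:
jog_arm(rows=[[[0,0.3,0.2,0,0,0,0.4],[0,0.55,0.35,0,0,0,0.4],[0,0.65,0.45,0,0,0,0.4],[0,0.65,0.45,0,0,0,0.4]]])

```text
time_s: 5.92
position: [0.47, -0.0135, 0.0461]
ee_rot: [-0.625, 0.628, -0.329, 0.327]
contact_force: [-0.9, -0.5, -3.2]
grip_width: 0.0605
```

```bash
python3 -c "
from h import *
st()"
```

```text
5.9167 [ 0.47   -0.0135  0.0461] z [ 0.822 -0.005 -0.569] q [-0.5   0.5   2.47  2.58  0.82 -1.46] F [-0.9 -0.5 -3.2] w 0.0605
```

```bash
python3 -c "
from h import *
plan([.482,-.0135,.0425],Rt(.96),n=3)"
```

```text
row [-0.01, -0.39, 1.19] [-0.005, -0.005, -0.003] frac 1
```

Call:
jog_arm(rows=[[[0,-0.6,0.8,0,0,0,0.4],[0,-0.6,1.0,0,0,0,0.4],[0,-0.4,1.2,0,0,0,0.4],[0,-0.4,1.2,0,0,0,0.4]]])

```text
time_s: 6.25
position: [0.4819, -0.0133, 0.0421]
ee_rot: [-0.625, 0.628, -0.329, 0.327]
contact_force: [-0.5, 0.2, -2.2]
grip_width: 0.0602
```

```bash
python3 -c "
from h import *
st()"
```

```text
6.25 [ 0.4819 -0.0133  0.0421] z [ 0.822 -0.004 -0.57 ] q [-0.47  0.52  2.44  2.6   0.81 -1.46] F [-0.5  0.2 -2.2] w 0.0602
```

Not touching yet; lower by small steps.

Call:
jog_arm(rows=[[[0,0.08,0.06,0,0,0,0.4],[0,0.16,0.11,0,0,0,0.4],[0,0.16,0.11,0,0,0,0.4]]])

```text
time_s: 6.5
position: [0.4824, -0.0133, 0.0417]
ee_rot: [-0.624, 0.627, -0.33, 0.329]
contact_force: [-9.2, 1.1, 16.4]
grip_width: 0.0605
```

Call:
jog_arm(rows=[[[0,0.08,0.06,0,0,0,0.4],[0,0.12,0.09,0,0,0,0.4],[0,0.12,0.09,0,0,0,0.4]]])

```text
time_s: 6.75
position: [0.4831, -0.0134, 0.0414]
ee_rot: [-0.623, 0.627, -0.332, 0.33]
contact_force: [-12.5, 0.6, 27.2]
grip_width: 0.0603
```

Call:
jog_arm(rows=[[[0,-0.2,-0.15,0,0,0,0.4],[0,-0.2,-0.15,0,0,0,0.5],[0,-0.2,-0.15,0,0,0,0.8],[0,-0.2,-0.15,0,0,0,1],[0,-0.2,-0.15,0,0,0,1]]])

```text
time_s: 7.17
position: [0.4821, -0.0135, 0.0412]
ee_rot: [-0.625, 0.628, -0.329, 0.327]
contact_force: [-0.1, -0.7, 0.1]
grip_width: 0.0786
```

Call:
jog_arm(rows=[[[0,0,0,0,0,0,1],[0,0,-3,0,0,0,1],[0,0,-6,0,0,0,1]]])

```text
time_s: 7.42
position: [0.4356, -0.0127, 0.0749]
ee_rot: [-0.626, 0.629, -0.327, 0.326]
contact_force: [-52.9, 13.7, 13.6]
grip_width: 0.0882
```

```bash
python3 -c "
from h import *
import pickle
st();c=snap('side','s6.png');c=snap('wrist','w6.png');pickle.dump(c,open('w6.pkl','wb'))"
```

```text
7.4167 [ 0.4356 -0.0127  0.0749] z [ 0.819 -0.002 -0.574] q [-0.58  0.35  2.57  2.46  0.78 -1.4 ] F [-52.9  13.7  13.6] w 0.0882
```

View pics/w6.png

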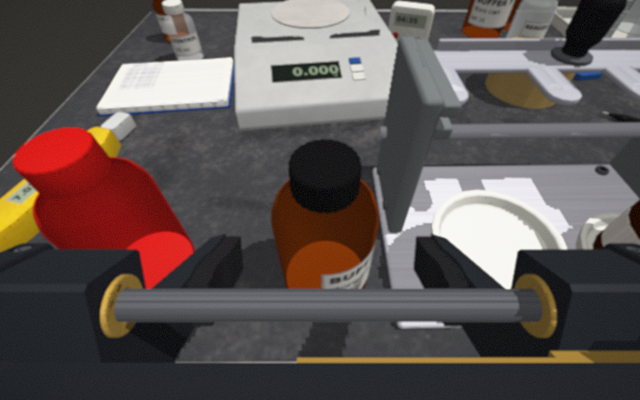

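Call:
jog_arm(rows=[[[0,-1.5,0,0,0,0,1],[0,-3,-0.5,0,0,0,1]]])

```text
time_s: 7.68
position: [0.4495, -0.0136, 0.1027]
ee_rot: [-0.625, 0.63, -0.327, 0.326]
contact_force: [0.4, -0.2, -0.7]
grip_width: 0.0882
```

```bash
python3 -c "
from h import *
st()"
```

```text
7.6833 [ 0.4495 -0.0136  0.1027] z [ 0.82  -0.005 -0.573] q [-0.54  0.24  2.52  2.38  0.65 -1.25] F [ 0.4 -0.2 -0.7] w 0.0882
```

View pics/s6.png

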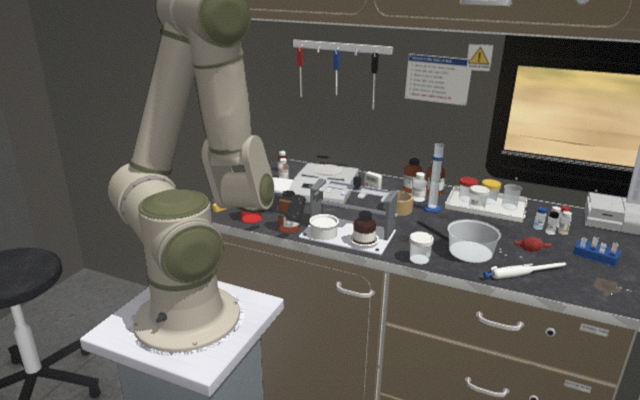

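```bash
python3 -c "
from h import *
plan([.47,-.014,.185],Rt(.96),n=3)"
```

```text
row [0.01, -7.92, -3.04] [-0.001, -0.005, -0.005] frac 1
```

Call:
jog_arm(rows=[[[0,-4,-1.5,0,0,0,1],[0,-7.9,-3,0,-0.005,-0.005,1],[0,-7.9,-3,0,-0.005,-0.005,1]]])

```text
time_s: 7.93
position: [0.4687, -0.0122, 0.1775]
ee_rot: [0.628, -0.626, 0.325, -0.329]
contact_force: [-0.4, 0.2, -1.4]
grip_width: 0.0882
```

```bash
python3 -c "
from h import *
st();plan([.44,-.243,.15],Rt(.96),n=3)"
```

```text
7.9333 [ 0.4687 -0.0122  0.1775] z [ 0.82   0.006 -0.572] q [-0.5   0.    2.4   1.92  0.44 -0.69] F [-0.4  0.2 -1.4] w 0.0882
row [20.49, 3.47, -0.82] [-0.002, 0.005, 0.0] frac 0.89
row [2.59, 0.43, -0.09] [0.0, 0.001, 0.0] frac 1
```

Call:
jog_arm(rows=[[[10,1.5,-0.8,0,0.005,0,1],[20.5,2,-0.8,0,0.005,0,1],[20.5,2,-0.8,0,0.005,0,1],[20.5,2,-0.8,0,0.005,0,1],[20.5,2,-0.8,0,0.005,0,1]]])

```text
time_s: 8.35
position: [0.451, -0.2174, 0.1633]
ee_rot: [0.627, -0.627, 0.326, -0.328]
contact_force: [1.1, -0.1, 0.9]
grip_width: 0.0884
```

```bash
python3 -c "
from h import *
import pickle
st();plan([.43,-.243,.12],Rt(.96),n=3)
c=snap('wrist','w7.png');pickle.dump(c,open('w7.pkl','wb'))"
```

```text
8.35 [ 0.451  -0.2174  0.1633] z [ 0.82   0.003 -0.572] q [-1.08  0.18  2.25  1.46  0.82 -0.66] F [ 1.1 -0.1  0.9] w 0.0884
row [2.57, 4.75, 0.74] [-0.002, 0.003, -0.001] frac 1
```

View pics/w7.png

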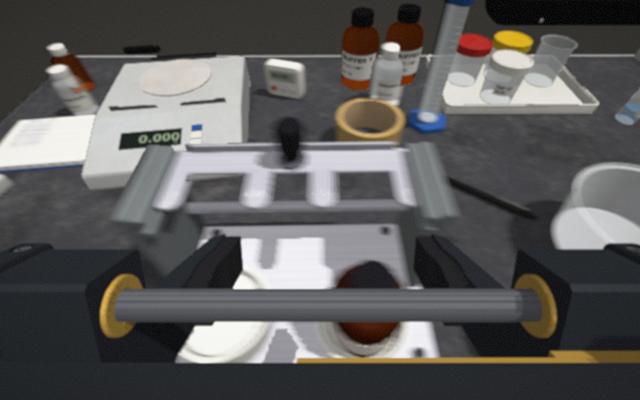

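Call:
jog_arm(rows=[[[1.5,3,0,0,0,0,1],[2.6,4.8,0.7,0,0.003,0,1],[2.6,4.8,0.7,0,0.003,0,1]]])

```text
time_s: 8.65
position: [0.429, -0.2426, 0.1176]
ee_rot: [-0.625, 0.629, -0.326, 0.327]
contact_force: [0.1, 0.5, 0.2]
grip_width: 0.0882
```

Run:
```python
from h import *
import pickle
st();plan([.483,-.243,.042],Rt(.96),n=3)
c=snap('wrist','w8.png')
t=pickle.load(open('t5.pkl','rb'))
cv2.imwrite('pics/t5c.png',cv2.resize(t['color'][180:240,285:400],None,fx=6.5,fy=6.5,interpolation=2))
```

```text
8.65 [ 0.429  -0.2426  0.1176] z [ 0.819 -0.001 -0.574] q [-1.18  0.31  2.28  1.53  0.86 -0.87] F [0.1 0.5 0.2] w 0.0882
row [0.05, 3.09, 8.76] [0.001, -0.001, -0.006] frac 1
```

View pics/w8.png

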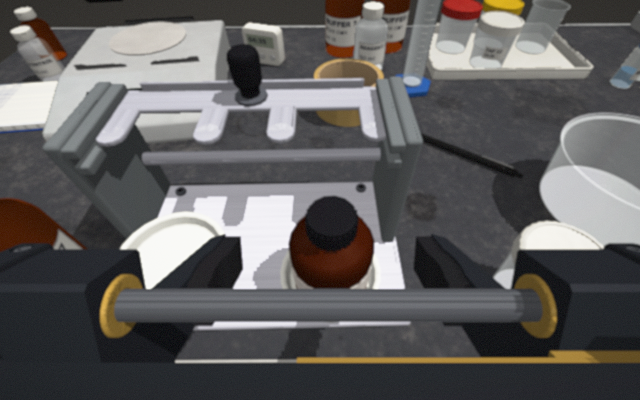

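View pics/t5c.png

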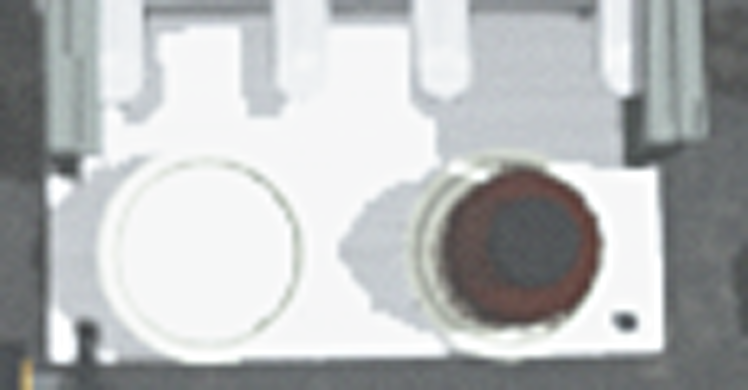

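Call:
jog_arm(rows=[[[0,1.5,3.5,0,0,0,1],[0,2.5,6,0,0,0,1],[0,3.1,8,0,0,-0.005,1],[0,3.1,8.8,0,0,-0.005,1],[0,3.1,8.8,0,0,-0.005,1]]])

```text
time_s: 9.12
position: [0.4858, -0.2404, 0.0449]
ee_rot: [0.629, -0.625, 0.328, -0.327]
contact_force: [-0.5, 0.2, 0.4]
grip_width: 0.0883
```

Run:
```python
from h import *
import pickle
st();plan([.483,-.243,.042],Rt(.96),n=3)
c=snap('wrist','w9.png')
t=pickle.load(open('t5.pkl','rb'))
print(onz(t,315.2,219.1,.051))
f=lambda a,b,z:onz(t,a/6.5+285-.4,b/6.5+180-.4,z).round(4)
print(f(97,257,.051),f(300,257,.051),f(408,252,.021),f(500,360,.021),'capS',f(534,242,.1),'fl',f(47,362,.008),'fr',f(663,355,.008))
```

```text
9.1167 [ 0.4858 -0.2404  0.0449] z [ 0.82   0.002 -0.572] q [-1.02  0.58  2.18  1.82  0.81 -1.11] F [-0.5  0.2  0.4] w 0.0883
row [0.25, 0.4, -0.06] [-0.002, 0.002, 0.006] frac 1
[ 0.46120983 -0.12174095  0.051     ]
[ 0.4611 -0.0825  0.051 ] [ 0.4612 -0.1607  0.051 ] [ 0.4651 -0.2052  0.021 ] [ 0.4225 -0.2412  0.021 ] capS [ 0.4637 -0.2448  0.1   ] fl [ 0.422  -0.0622  0.008 ] fr [ 0.4248 -0.308   0.008 ]
```

View pics/w9.png

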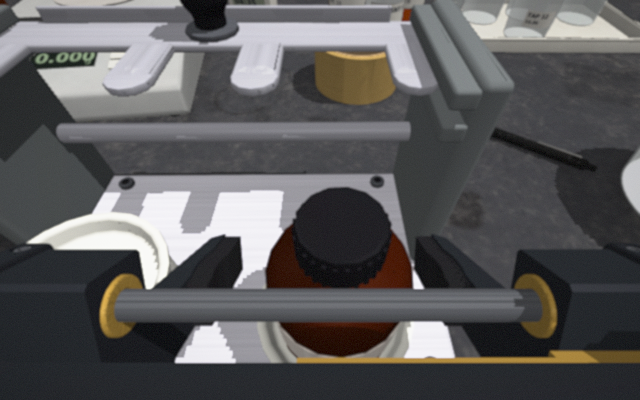

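Call:
jog_arm(rows=[[[0.25,0.3,0,0,0,0.005,1],[0.25,0.3,0,0,0,0.005,1],[0.25,0.3,0,0,0,0.005,0.7],[0.25,0.3,0,0,0,0.005,0.4],[0.25,0.3,0,0,0,0.005,0.4]]])

```text
time_s: 9.58
position: [0.4827, -0.2446, 0.0428]
ee_rot: [-0.627, 0.627, -0.328, 0.327]
contact_force: [-0.2, -0.8, 0.0]
grip_width: 0.0702
```

Call:
jog_arm(rows=[[[0,0,0,0,0,0,0.4],[0,0,0,0,0,0,0.4],[0,0,0,0,0,0,0.4],[0,0,0,0,0,0,0.4]]])

```text
time_s: 9.92
position: [0.4829, -0.2446, 0.0426]
ee_rot: [-0.627, 0.627, -0.328, 0.327]
contact_force: [-3.0, -0.2, 4.0]
grip_width: 0.0611
```

Run:
```python
from h import *
st()
```

```text
9.9167 [ 0.4829 -0.2446  0.0426] z [ 0.821 -0.002 -0.572] q [-1.04  0.58  2.18  1.82  0.81 -1.12] F [-3.  -0.2  4. ] w 0.0611
```

Call:
jog_arm(rows=[[[0,-1,-0.7,0,0,0,0.4],[0,-3,-2,0,0,0,0.4],[0,-5.2,-3.6,0,0,0,0.4],[0,-5.2,-3.6,0,0,0,0.4]]])

```text
time_s: 10.25
position: [0.4838, -0.2451, 0.1091]
ee_rot: [0.627, -0.626, 0.33, -0.326]
contact_force: [0.9, -1.5, -1.6]
grip_width: 0.0609
```

Run:
```python
from h import *
st();plan([.480,-.1235,.105],Rt(.96))
```

```text
10.25 [ 0.4838 -0.2451  0.1091] z [ 0.822 -0.004 -0.569] q [-1.04  0.4   2.17  1.64  0.78 -0.86] F [ 0.9 -1.5 -1.6] w 0.0609
row [-12.16, 0.5, -0.12] [-0.005, -0.004, 0.004] frac 1
```

Call:
jog_arm(rows=[[[-3,0.5,0,0,0,0,0.4],[-6,0.5,-0.1,0,0,0,0.4],[-9,0.5,-0.1,-0.005,-0.004,0.004,0.4],[-12.2,0.5,-0.1,-0.005,-0.004,0.004,0.4],[-12.2,0.5,-0.1,-0.005,-0.004,0.004,0.4]]])

```text
time_s: 10.67
position: [0.4779, -0.1169, 0.1004]
ee_rot: [0.629, -0.628, 0.321, -0.327]
contact_force: [-0.2, 0.2, -2.3]
grip_width: 0.0609
```

Run:
```python
from h import *
import pickle
st();plan([.480,-.1235,.085],Rt(.96))
c=snap('wrist','w10.png');pickle.dump(c,open('w10.pkl','wb'));c=snap('top','t10.png');pickle.dump(c,open('t10.pkl','wb'));cv2.imwrite('pics/t10c.png',cv2.resize(c['color'][180:240,285:400],None,fx=6.5,fy=6.5,interpolation=2))
```

```text
10.6667 [ 0.4779 -0.1169  0.1004] z [ 0.815  0.008 -0.579] q [-0.8   0.32  2.37  1.97  0.7  -1.04] F [-0.2  0.2 -2.3] w 0.0609
row [0.67, 1.13, 1.05] [0.007, 0.008, -0.003] frac 1
```

View pics/w10.png

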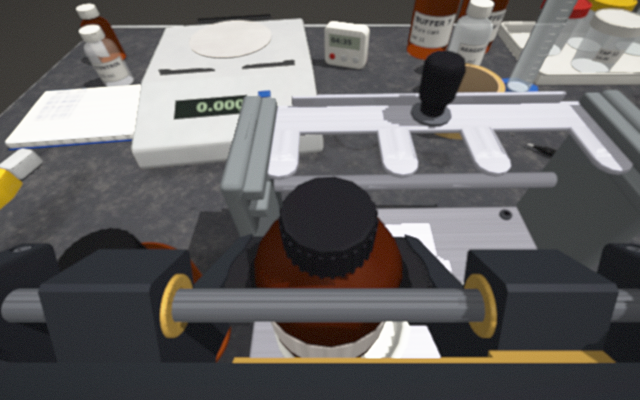

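View pics/t10c.png

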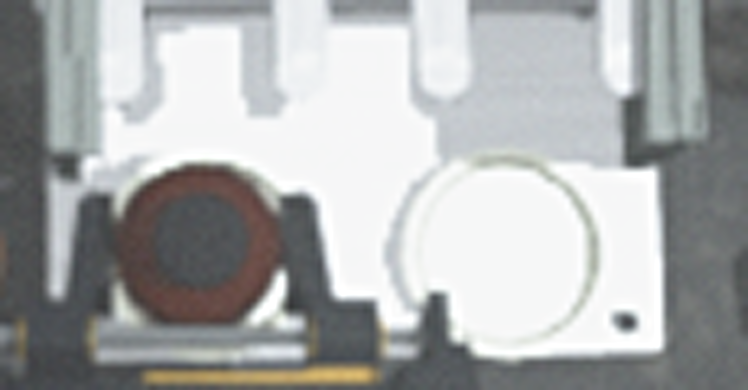

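Run:
```python
from h import *
import pickle
t=pickle.load(open('t10.pkl','rb'))
f=lambda a,b,z:onz(t,a/6.5+285-.4,b/6.5+180-.4,z).round(4)
print('cap',f(202,240,.158),'body',f(200,244,.122),'low seat',f(499,255,.021),'raised',f(199,257,.051))
st()
```

```text
cap [ 0.4603 -0.1207  0.158 ] body [ 0.4613 -0.1207  0.122 ] low seat [ 0.4639 -0.2413  0.021 ] raised [ 0.4611 -0.1218  0.051 ]
10.7667 [ 0.4793 -0.1213  0.1014] z [ 0.817  0.004 -0.577] q [-0.81  0.32  2.36  1.96  0.7  -1.04] F [ 0.5 -0.1 -2. ] w 0.0608
```

Run:
```python
from h import *
st();plan([.479,-.123,.080],Rt(.96))
```

```text
10.7667 [ 0.4793 -0.1213  0.1014] z [ 0.817  0.004 -0.577] q [-0.81  0.32  2.36  1.96  0.7  -1.04] F [ 0.5 -0.1 -2. ] w 0.0608
row [0.18, 1.76, 1.2] [0.004, 0.004, -0.003] frac 1
```

Call:
jog_arm(rows=[[[0,0.6,0.4,0,0,0,0.4],[0,1.2,0.8,0,0,0,0.4],[0,1.6,1.1,0,0,0,0.4],[0,1.6,1.1,0,0,0,0.4],[0,1.6,1.1,0,0,0,0.4]]])

```text
time_s: 11.18
position: [0.4793, -0.1229, 0.0822]
ee_rot: [-0.627, 0.629, -0.324, 0.327]
contact_force: [-1.2, -0.3, -0.3]
grip_width: 0.0611
```

Run:
```python
from h import *
st();plan([.479,-.123,.0728],Rt(.96))
```

```text
11.1833 [ 0.4793 -0.1229  0.0822] z [ 0.817  0.002 -0.577] q [-0.81  0.39  2.37  2.04  0.73 -1.14] F [-1.2 -0.3 -0.3] w 0.0611
row [0.02, 0.79, 0.52] [0.004, 0.002, -0.005] frac 1
```

Call:
jog_arm(rows=[[[0,0.25,0.2,0.004,0,0,0.4],[0,0.5,0.35,0.004,0,0,0.4],[0,0.5,0.35,0.004,0,0,0.4],[0,0.5,0.35,0.004,0,0,0.4]]])

```text
time_s: 11.52
position: [0.4792, -0.1222, 0.0764]
ee_rot: [-0.626, 0.628, -0.325, 0.328]
contact_force: [-0.2, -0.4, -1.1]
grip_width: 0.0611
```

Call:
jog_arm(rows=[[[0,0.15,0.1,0,0,0,0.4],[0,0.25,0.17,0,0,0,0.4],[0,0.25,0.17,0,0,0,0.4]]])

```text
time_s: 11.77
position: [0.4792, -0.1221, 0.0733]
ee_rot: [-0.626, 0.628, -0.325, 0.328]
contact_force: [-0.5, -0.5, -1.9]
grip_width: 0.0606
```

Well below rim (bottom ≈43 mm) and no contact with the walls. Last bit.

Call:
jog_arm(rows=[[[0,0.08,0.06,0,0,0,0.4],[0,0.13,0.09,0,0,0,0.4],[0,0.13,0.09,0,0,0,0.4]]])

```text
time_s: 12.02
position: [0.4796, -0.1222, 0.0727]
ee_rot: [-0.626, 0.627, -0.326, 0.329]
contact_force: [-6.0, 1.3, 9.6]
grip_width: 0.0612
```

Call:
jog_arm(rows=[[[0,0,0,0,0,0,0.5],[0,0,0,0,0,0,0.8],[0,0,0,0,0,0,1],[0,0,0,0,0,0,1],[0,-0.5,-0.4,0,0,0,1]]])

```text
time_s: 12.43
position: [0.4786, -0.1221, 0.0776]
ee_rot: [-0.626, 0.628, -0.325, 0.328]
contact_force: [0.3, 0.4, 0.5]
grip_width: 0.0858
```

Call:
jog_arm(rows=[[[0,-2.5,-1.8,0,0,0,1],[0,-5,-3.5,0,0,0,1],[0,-8,-5.6,0,0,0,1],[0,-8,-5.6,0,0,0,1]]])

```text
time_s: 12.77
position: [0.4795, -0.1233, 0.18]
ee_rot: [-0.626, 0.627, -0.328, 0.328]
contact_force: [-0.6, 0.4, -0.2]
grip_width: 0.0881
```

Run:
```python
from h import *
import pickle
st();plan([.47,-.0135,.175],Rt(.96))
c=snap('wrist','w11.png');pickle.dump(c,open('w11.pkl','wb'));c=snap('side','s11.png');cv2.imwrite('pics/s11c.png',cv2.resize(c['color'][160:270,210:450],None,fx=3.3,fy=3.3,interpolation=2))
```

```text
12.7667 [ 0.4795 -0.1233  0.18  ] z [ 0.822  0.    -0.569] q [-0.82  0.08  2.31  1.61  0.64 -0.6 ] F [-0.6  0.4 -0.2] w 0.0881
row [-10.98, 0.96, -0.5] [-0.005, 0.0, -0.001] frac 1
```

View pics/w11.png

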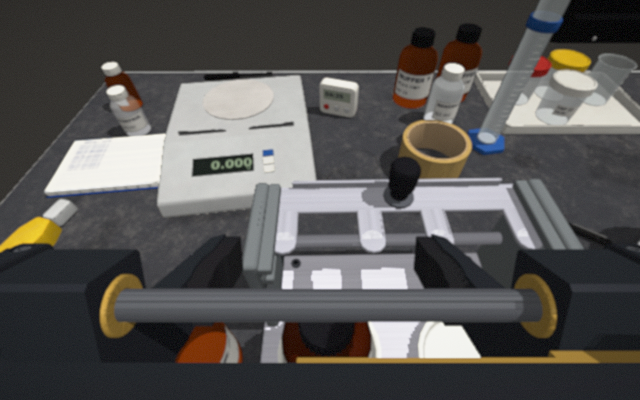

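View pics/s11c.png

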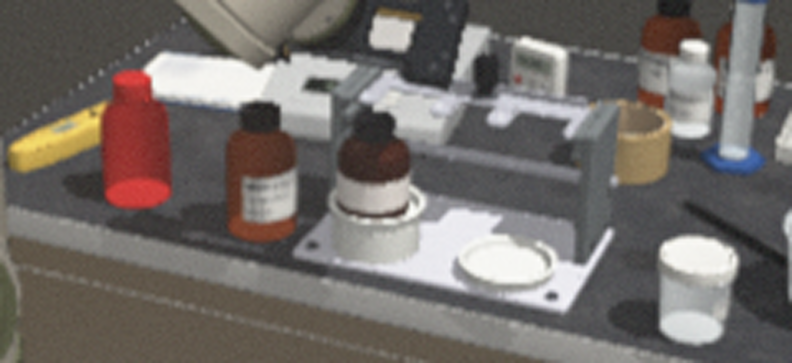

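Call:
jog_arm(rows=[[[-4,0.5,-0.5,0,0,0,1],[-8,0.7,-0.5,0,0,0,1],[-11,0.7,-0.5,-0.005,0,0,1],[-11,0.7,-0.5,-0.005,0,0,1],[-11,0.7,-0.5,-0.005,0,0,1]]])

```text
time_s: 13.28
position: [0.4702, -0.0108, 0.1724]
ee_rot: [0.629, -0.628, 0.322, -0.327]
contact_force: [1.6, -0.9, -0.8]
grip_width: 0.0883
```

Run:
```python
from h import *
import pickle
st();plan([.473,-.0135,.10],Rt(.96))
t=snap('top','t12.png')
cv2.imwrite('pics/t12c.png',cv2.resize(t['color'][170:245,190:320],None,fx=6,fy=6,interpolation=2))
pickle.dump(t,open('t12.pkl','wb'))
st()
```

```text
13.2833 [ 0.4702 -0.0108  0.1724] z [ 0.816  0.006 -0.579] q [-0.49  0.02  2.4   1.95  0.44 -0.71] F [ 1.6 -0.9 -0.8] w 0.0883
row [0.31, 5.74, 4.42] [0.006, 0.006, -0.002] frac 1
13.3333 [ 0.4705 -0.0124  0.1727] z [ 0.816  0.004 -0.578] q [-0.5   0.02  2.4   1.95  0.44 -0.71] F [ 0.2 -0.1  1.3] w 0.0885
```

View pics/t12c.png

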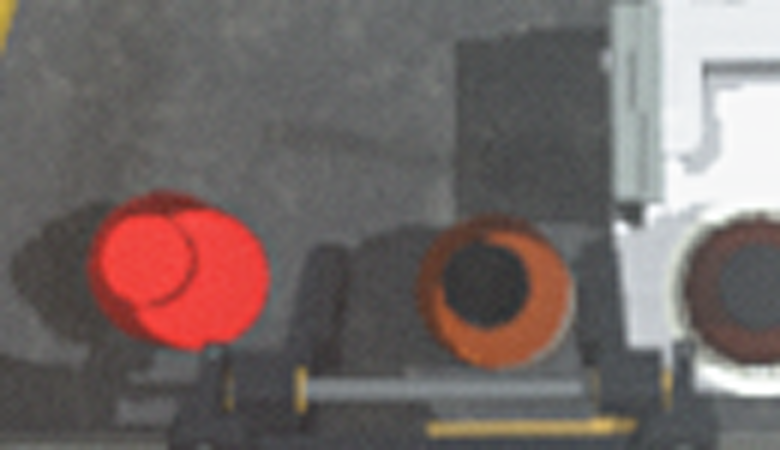

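Run:
```python
from h import *
import pickle
t=pickle.load(open('t12.pkl','rb'))
f=lambda a,b,z:onz(t,a/6+190-.4,b/6+170-.4,z).round(4)
print(f(485,284,.118),f(497,292,.076))
plan([.473,-.0135,.10],Rt(.96))
```

```text
[ 0.462  -0.0149  0.118 ] [ 0.4616 -0.0166  0.076 ]
row [0.15, 5.79, 4.4] [0.006, 0.004, -0.003] frac 1
```

Call:
jog_arm(rows=[[[0.1,2,1.5,0,0,0,1],[0.2,4,3,0.006,0.004,0,1],[0.2,5.8,4.4,0.006,0.004,0,1],[0.2,5.8,4.4,0.006,0.004,0,1]]])

```text
time_s: 13.67
position: [0.4714, -0.0158, 0.0948]
ee_rot: [-0.625, 0.632, -0.323, 0.324]
contact_force: [0.1, 0.4, 0.2]
grip_width: 0.0885
```

Run:
```python
from h import *
st();plan([.475,-.0145,.058],Rt(.96))
snap('wrist','w13.png')
```

```text
13.6667 [ 0.4714 -0.0158  0.0948] z [ 0.814 -0.002 -0.581] q [-0.5   0.3   2.45  2.42  0.63 -1.25] F [0.1 0.4 0.2] w 0.0885
row [-0.11, 2.79, 2.43] [0.009, -0.003, -0.01] frac 1
```

View pics/w13.png

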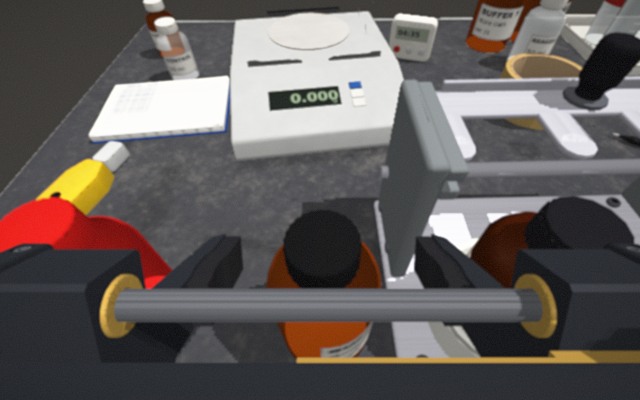

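Call:
jog_arm(rows=[[[0,1.4,1.2,0.005,0,-0.005,1],[-0.05,2.8,2.4,0.009,-0.003,-0.01,1],[-0.05,2.8,2.4,0.009,-0.003,-0.01,1],[-0.05,2.8,2.4,0.009,-0.003,-0.01,1]]])

```text
time_s: 14.05
position: [0.4772, -0.0143, 0.0651]
ee_rot: [0.627, -0.624, 0.33, -0.33]
contact_force: [-0.2, 0.6, 0.2]
grip_width: 0.088
```

Run:
```python
from h import *
st();plan([.482,-.0145,.0425],Rt(.96))
```

```text
14.05 [ 0.4772 -0.0143  0.0651] z [ 0.826  0.002 -0.564] q [-0.49  0.43  2.45  2.53  0.75 -1.4 ] F [-0.2  0.6  0.2] w 0.088
row [0.02, 1.6, 1.67] [-0.011, 0.002, 0.005] frac 1
```

Call:
jog_arm(rows=[[[0,0.7,1.0,-0.005,0,0,1],[0,1.2,1.6,-0.01,0.002,0.005,1],[0,1.6,1.7,-0.01,0.002,0.005,1],[0,1.6,1.7,-0.01,0.002,0.005,1]]])

```text
time_s: 14.38
position: [0.482, -0.0139, 0.0425]
ee_rot: [0.627, -0.626, 0.328, -0.327]
contact_force: [-0.1, 0.0, 0.3]
grip_width: 0.0882
```

Run:
```python
from h import *
st();plan([.482,-.0145,.0415],Rt(.96))
```

```text
14.3833 [ 0.482  -0.0139  0.0425] z [ 0.821 -0.    -0.571] q [-0.48  0.52  2.43  2.59  0.8  -1.45] F [-0.1  0.   0.3] w 0.0882
row [0.06, 0.08, 0.06] [-0.003, -0.0, 0.001] frac 1
```

Now close.

Call:
jog_arm(rows=[[[0,0,0,0,0,0,0.6],[0,0,0,0,0,0,0.5],[0,0,0,0,0,0,0.4],[0,0,0,0,0,0,0.4],[0,0,0,0,0,0,0.4]]], squeeze=20)

```text
time_s: 14.8
position: [0.4819, -0.0138, 0.0417]
ee_rot: [0.627, -0.627, 0.327, -0.327]
contact_force: [-2.3, 0.0, 3.1]
grip_width: 0.0604
```

Call:
jog_arm(rows=[[[0,0,0,0,0,0,0.4],[0,0,0,0,0,0,0.4]]])

```text
time_s: 14.97
position: [0.482, -0.0138, 0.0417]
ee_rot: [0.627, -0.627, 0.328, -0.327]
contact_force: [-1.5, -0.5, 6.2]
grip_width: 0.0603
```

Call:
jog_arm(rows=[[[0,-1,-0.7,0,0,0,0.4],[0,-3,-2,0,0,0,0.4],[0,-6,-4,0,0,0,0.4],[0,-8.5,-5.5,0,0,0,0.4],[0,-8.5,-5.5,0,0,0,0.4]]])

```text
time_s: 15.38
position: [0.4868, -0.0141, 0.1478]
ee_rot: [0.626, -0.625, 0.331, -0.328]
contact_force: [1.2, -0.5, -1.6]
grip_width: 0.0604
```

Run:
```python
from h import *
st();plan([.42,-.13,.15],Rt(.96))
plan([.45,-.243,.15],Rt(.96))
```

```text
15.3833 [ 0.4868 -0.0141  0.1478] z [ 0.824 -0.003 -0.566] q [-0.47  0.14  2.39  2.21  0.48 -0.98] F [ 1.2 -0.5 -1.6] w 0.0604
row [11.59, 3.64, -5.6] [-0.009, -0.003, 0.004] frac 1
row [20.54, 1.78, -2.78] [-0.008, -0.002, 0.003] frac 0.9
```

Call:
jog_arm(rows=[[[0,-2,-1.5,0,0,0,0.4],[0,-4.4,-3,-0.005,0,0,0.4],[0,-4.4,-3,-0.005,0,0,0.4]]])

```text
time_s: 15.63
position: [0.4859, -0.0136, 0.1963]
ee_rot: [0.628, -0.627, 0.326, -0.325]
contact_force: [-0.1, 0.3, -2.3]
grip_width: 0.0602
```

Run:
```python
from h import *
st();plan([.482,-.244,.19],Rt(.96),n=3)
```

```text
15.6333 [ 0.4859 -0.0136  0.1963] z [ 0.817 -0.001 -0.577] q [-0.47 -0.01  2.33  1.78  0.39 -0.51] F [-0.1  0.3 -2.3] w 0.0602
row [20.79, 0.7, 0.06] [0.004, -0.0, 0.002] frac 0.9
row [2.25, 0.07, 0.0] [0.001, -0.001, -0.0] frac 1
```

Call:
jog_arm(rows=[[[4,0,0,0,0,0,0.4],[8,0,0,0,0,0,0.4],[12,0,0,0,0,0,0.4],[16,0,0,0,0,0,0.4],[20,0.2,0,0,0,0,0.4]]])

```text
time_s: 16.05
position: [0.4842, -0.2153, 0.1932]
ee_rot: [0.628, -0.628, 0.325, -0.325]
contact_force: [0.4, 0.4, -1.4]
grip_width: 0.0603
```

Run:
```python
from h import *
st();plan([.482,-.244,.15],Rt(.96),n=3)
```

```text
16.05 [ 0.4842 -0.2153  0.1932] z [ 0.816  0.001 -0.577] q [-0.99  0.16  2.16  1.4   0.76 -0.48] F [ 0.4  0.4 -1.4] w 0.0603
row [2.87, 3.66, 2.31] [0.005, 0.001, 0.0] frac 1
```

Call:
jog_arm(rows=[[[1.5,1.5,1,0,0,0,0.4],[2.7,3,2,0.005,0,0,0.4],[2.7,3.7,2.3,0.005,0,0,0.4],[2.7,3.7,2.3,0.005,0,0,0.4]]])

```text
time_s: 16.38
position: [0.4814, -0.2405, 0.1477]
ee_rot: [-0.627, 0.628, -0.325, 0.327]
contact_force: [0.7, 0.2, -2.3]
grip_width: 0.0603
```

Call:
jog_arm(rows=[[[0,0,0,0,0,0,0.4]]])

```text
time_s: 16.47
position: [0.4821, -0.2402, 0.1497]
ee_rot: [-0.627, 0.627, -0.326, 0.327]
contact_force: [0.7, 0.6, -3.4]
grip_width: 0.0603
```

Run:
```python
from h import *
import pickle
st();plan([.4815,-.2425,.075],Rt(.96),n=3)
t=snap('top','t14.png')
cv2.imwrite('pics/t14c.png',cv2.resize(t['color'][180:240,285:400],None,fx=6.5,fy=6.5,interpolation=2))
pickle.dump(t,open('t14.pkl','wb'));c=snap('wrist','w14.png')
```

```text
16.4667 [ 0.4821 -0.2402  0.1497] z [ 0.819  0.001 -0.574] q [-1.03  0.29  2.16  1.51  0.78 -0.67] F [ 0.7  0.6 -3.4] w 0.0603
row [0.24, 6.16, 4.24] [0.0, 0.001, -0.001] frac 1
```

View pics/t14c.png

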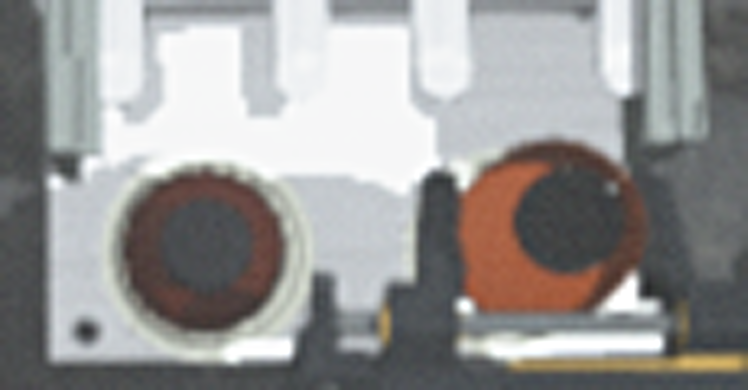

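View pics/w14.png

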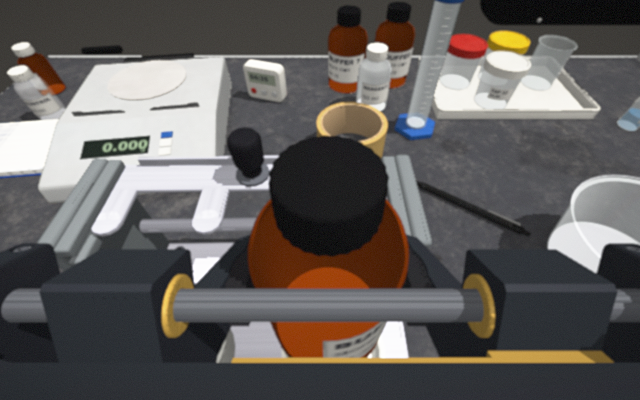

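Run:
```python
from h import *
import pickle
t=pickle.load(open('t14.pkl','rb'))
f=lambda a,b,z:onz(t,a/6.5+285-.4,b/6.5+180-.4,z).round(4)
print(f(568,220,.226),'short cap',f(207,244,.130))
st()
```

```text
[ 0.4623 -0.2394  0.226 ] short cap [ 0.4608 -0.1231  0.13  ]
16.5667 [ 0.4825 -0.2402  0.151 ] z [ 0.82   0.    -0.573] q [-1.03  0.29  2.16  1.51  0.78 -0.67] F [-0.2 -0.8 -2.1] w 0.0606
```

Call:
jog_arm(rows=[[[0.2,2,1.4,0,0,0,0.4],[0.2,4,2.8,0,0,0,0.4],[0.2,6,4.2,0,0,0,0.4],[0.2,6.8,4.75,0,0,0,0.4],[0.2,6.8,4.75,0,0,0,0.4]]])

```text
time_s: 16.98
position: [0.4822, -0.242, 0.0665]
ee_rot: [0.627, -0.627, 0.326, -0.327]
contact_force: [-0.1, 0.4, -2.3]
grip_width: 0.0607
```

Call:
jog_arm(rows=[[[0,0,0,0,0,0,0.4]]])

```text
time_s: 17.07
position: [0.4827, -0.2426, 0.0684]
ee_rot: [0.627, -0.626, 0.327, -0.327]
contact_force: [0.8, 0.5, -1.9]
grip_width: 0.0599
```

Run:
```python
from h import *
st();plan([.482,-.2422,.058],Rt(.96),n=3)
```

```text
17.0667 [ 0.4827 -0.2426  0.0684] z [ 0.82   0.    -0.572] q [-1.03  0.51  2.18  1.75  0.8  -1.02] F [ 0.8  0.5 -1.9] w 0.0599
row [-0.04, 0.89, 0.54] [-0.001, 0.0, 0.002] frac 1
```

Call:
jog_arm(rows=[[[0,0.5,0.3,0,0,0,0.4],[0,0.95,0.6,0,0,0,0.4],[0,0.95,0.6,0,0,0,0.4],[0,0.95,0.6,0,0,0,0.4]]])

```text
time_s: 17.4
position: [0.4819, -0.2428, 0.0568]
ee_rot: [0.627, -0.627, 0.327, -0.327]
contact_force: [-0.3, -0.2, -2.7]
grip_width: 0.06
```

Call:
jog_arm(rows=[[[0,0.1,0.07,0,0,0,0.4],[0,0.2,0.14,0,0,0,0.4],[0,0.2,0.14,0,0,0,0.4]]])

```text
time_s: 17.65
position: [0.4818, -0.2428, 0.0542]
ee_rot: [0.627, -0.627, 0.327, -0.326]
contact_force: [-0.3, -0.2, -2.5]
grip_width: 0.0602
```

Call:
jog_arm(rows=[[[0,0.08,0.05,0,0,0,0.4],[0,0.1,0.07,0,0,0,0.4],[0,0.1,0.07,0,0,0,0.4]]])

```text
time_s: 17.9
position: [0.4821, -0.2429, 0.0538]
ee_rot: [0.627, -0.626, 0.328, -0.327]
contact_force: [-2.6, 0.8, 6.3]
grip_width: 0.0601
```

Call:
jog_arm(rows=[[[0,0,0,0,0,0,0.5],[0,0,0,0,0,0,0.8],[0,0,0,0,0,0,1],[0,0,0,0,0,0,1],[0,0,0,0,0,0,1]]])

```text
time_s: 18.32
position: [0.4819, -0.2428, 0.0531]
ee_rot: [0.627, -0.627, 0.327, -0.327]
contact_force: [-0.1, 0.4, -0.2]
grip_width: 0.0847
```

Call:
jog_arm(rows=[[[0,0,-1,0,0,0,1],[0,0,-3,0,0,0,1],[0,0,-5,0,0,0,1],[0,-2,-6,0,0,0,1],[0,-4,-6.5,0,0,0,1]]])

```text
time_s: 18.73
position: [0.4506, -0.243, 0.1236]
ee_rot: [-0.627, 0.628, -0.327, 0.326]
contact_force: [0.3, -0.1, -0.2]
grip_width: 0.0881
```

Run:
```python
from h import *
st();plan([.50,-.184,.25],Rt(0.3),n=4)
s=snap('side','s15.png');t=snap('top','t15.png');snap('wrist','w15.png')
cv2.imwrite('pics/s15c.png',np.vstack([cv2.resize(s['color'][160:270,210:450],None,fx=2.7,fy=2.7,interpolation=2),cv2.resize(t['color'][140:245,180:420],None,fx=2.7,fy=2.7,interpolation=2)]))
```

```text
18.7333 [ 0.4506 -0.243   0.1236] z [ 0.819 -0.002 -0.574] q [-1.12  0.32  2.23  1.54  0.83 -0.83] F [ 0.3 -0.1 -0.2] w 0.0881
row [-5.56, -12.38, -3.02] [-0.62, -0.001, -0.002] frac 0.94
row [-0.36, -0.54, -0.62] [-0.04, -0.0, 0.0] frac 1
```

View pics/s15c.png

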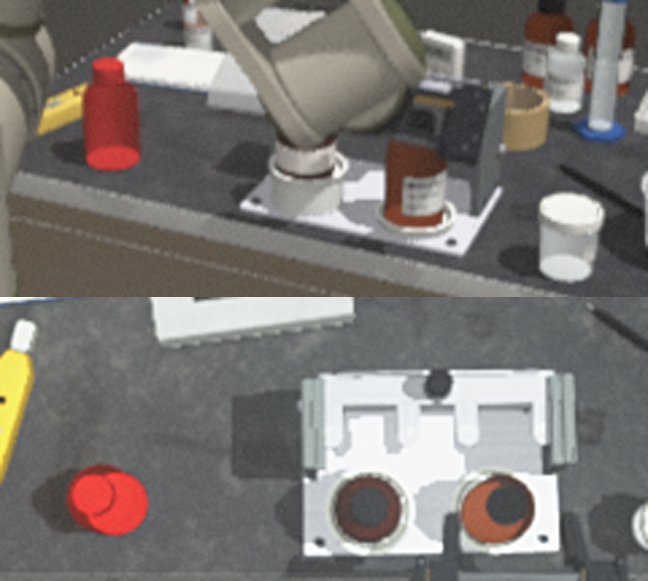

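View pics/w15.png

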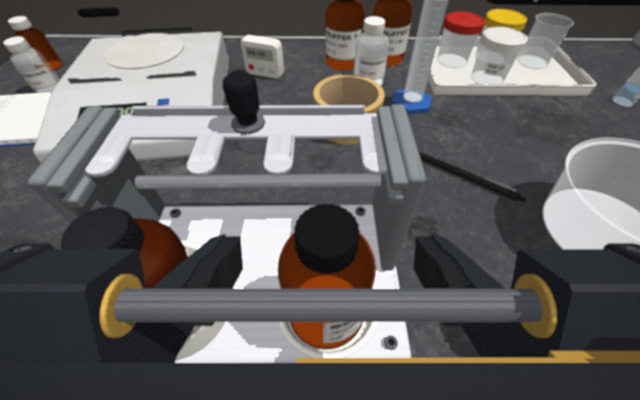

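Call:
jog_arm(rows=[[[0,-3,-2.1,0,0,0,1],[0,-6,-4.2,0,0,0,1],[-1,-8,-5.6,-0.12,0,0,1],[-2,-10,-6,-0.24,0,0,1],[-2,-10,-6,-0.36,0,0,1]]])

```text
time_s: 19.3
position: [0.4585, -0.2229, 0.233]
ee_rot: [0.662, -0.656, 0.251, -0.262]
contact_force: [0.3, -0.8, -0.5]
grip_width: 0.0881
```

Run:
```python
from h import *
st();plan([.50,-.182,.25],Rt(0),n=4)
```

```text
19.3 [ 0.4585 -0.2229  0.233 ] z [ 0.676  0.017 -0.737] q [-0.98  0.05  2.02  0.88  0.84  0.05] F [ 0.3 -0.8 -0.5] w 0.0881
row [-3.38, -3.52, 1.35] [-0.62, 0.013, 0.007] frac 0.83
row [-0.68, -0.72, -0.19] [-0.122, 0.002, 0.002] frac 1
```

Call:
jog_arm(rows=[[[-3.4,-3.5,1.3,-0.62,0.013,0.007,1],[-3.4,-3.5,1.3,-0.62,0.013,0.007,1],[-3.4,-3.5,1.3,-0.62,0.013,0.007,1],[-3.4,-3.5,1.3,-0.62,0.013,0.007,1],[-3.4,-3.5,1.3,-0.62,0.013,0.007,1]]])

```text
time_s: 19.72
position: [0.4928, -0.1884, 0.2468]
ee_rot: [0.705, -0.7, 0.077, -0.083]
contact_force: [-0.9, -0.2, 0.3]
grip_width: 0.0882
```

Run:
```python
from h import *
st();plan([.50,-.182,.24],Rt(0),n=4)
```

```text
19.7167 [ 0.4928 -0.1884  0.2468] z [ 0.226  0.009 -0.974] q [-0.66  0.2   1.63  0.16  1.13  0.85] F [-0.9 -0.2  0.3] w 0.0882
row [-0.63, -0.55, 0.83] [-0.228, 0.008, 0.006] frac 1
```

Call:
jog_arm(rows=[[[-0.6,-0.5,0.8,-0.228,0.008,0.006,1],[-0.6,-0.5,0.8,-0.228,0.008,0.006,1],[-0.6,-0.5,0.8,-0.228,0.008,0.006,1]]])

```text
time_s: 19.97
position: [0.5008, -0.1819, 0.2383]
ee_rot: [0.708, -0.706, -0.002, -0.001]
contact_force: [-0.2, -0.5, 0.2]
grip_width: 0.0876
```

Run:
```python
from h import *
import pickle
st()
c=snap('wrist','w16.png');pickle.dump(c,open('w16.pkl','wb'))
```

```text
19.9667 [ 0.5008 -0.1819  0.2383] z [-0.     0.004 -1.   ] q [-0.57  0.33  1.47  0.    1.34  1.  ] F [-0.2 -0.5  0.2] w 0.0876
```

View pics/w16.png

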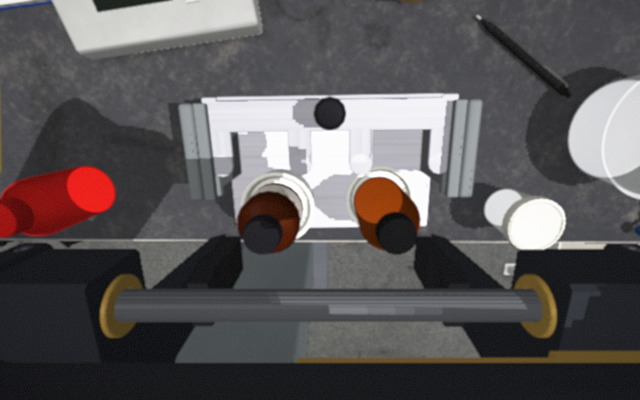

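Run:
```python
from h import *
import pickle
t=pickle.load(open('w16.pkl','rb'));im=t['color']
m=(im.max(2)<70).astype(np.uint8);k=np.zeros_like(m);k[92:135,305:355]=m[92:135,305:355]
n,l,s,c=cv2.connectedComponentsWithStats(k)
for i in range(1,n):
    if s[i,4]>60: 
        cs,_=cv2.findContours((l==i).astype(np.uint8),0,1);(u,v),r=cv2.minEnclosingCircle(cs[0]);print(s[i],c[i],u,v,r,onz(t,*c[i],.152))
for u,v in ((263,234),(396,232)): print(onz(t,u,v,.130).round(4))
plan([.567,-.182,.18],Rt(0))
```

```text
[314  98  31  31 739] [329.18403248 113.01217862] 329.5 113.0 15.53232479095459 [ 0.56998658 -0.18192493  0.152     ]
[ 0.4677 -0.1245  0.13  ]
[ 0.4702 -0.2406  0.13  ]
row [0.05, -6.64, 5.88] [-0.005, 0.004, 0.003] frac 1
```

Call:
jog_arm(rows=[[[0,-3,2,0,0,0,1],[0,-6.9,4,-0.005,0.004,0.003,1],[0,-6.9,5.9,-0.005,0.004,0.003,1],[0,-6.9,5.9,-0.005,0.004,0.003,1]]])

```text
time_s: 20.35
position: [0.5677, -0.1819, 0.1771]
ee_rot: [-0.706, 0.708, 0.002, -0.0]
contact_force: [0.4, -0.6, -2.1]
grip_width: 0.0882
```

Call:
jog_arm(rows=[[[0,0,0,0,0,0,0.7],[0,0,0,0,0,0,0.7]]])

```text
time_s: 20.52
position: [0.5684, -0.1831, 0.1838]
ee_rot: [-0.706, 0.708, -0.002, 0.0]
contact_force: [0.4, 0.5, 0.1]
grip_width: 0.0767
```

Run:
```python
from h import *
st();plan([.569,-.182,.127],Rt(0))
c=snap('wrist','w17.png')
```

```text
20.5167 [ 0.5684 -0.1831  0.1838] z [ 0.004 -0.003 -1.   ] q [-0.51  0.51  1.35 -0.    1.27  1.07] F [0.4 0.5 0.1] w 0.0767
row [-0.13, -0.04, 5.68] [-0.004, -0.003, -0.004] frac 1
```

View pics/w17.png

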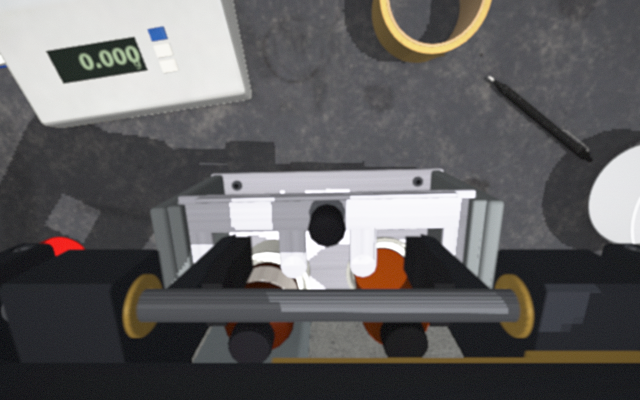

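Call:
jog_arm(rows=[[[0,0,2,0,0,0,0.7],[0,0,4,-0.004,0,0,0.7],[0,0,5.2,-0.004,0,0,0.7],[0,0,5.2,-0.004,0,0,0.7],[0,0,5.2,-0.004,0,0,0.7]]])

```text
time_s: 20.98
position: [0.569, -0.1832, 0.1318]
ee_rot: [-0.706, 0.708, -0.001, -0.001]
contact_force: [-0.7, -0.8, 0.2]
grip_width: 0.0616
```

Run:
```python
from h import *
st();plan([.569,-.182,.126],Rt(0))
```

```text
20.9833 [ 0.569  -0.1832  0.1318] z [-0.    -0.004 -1.   ] q [-0.51  0.57  1.41 -0.    1.17  1.07] F [-0.7 -0.8  0.2] w 0.0616
row [-0.12, 0.0, 0.58] [0.0, -0.004, -0.004] frac 1
```

Call:
jog_arm(rows=[[[-0.1,0,0.5,0,0,0,0.6],[-0.1,0,0.5,0,0,0,0.3],[-0.1,0,0.5,0,0,0,0.1],[-0.1,0,0.5,0,0,0,0.1],[-0.1,0,0.5,0,0,0,0.1]]], squeeze=25)

```text
time_s: 21.4
position: [0.5692, -0.1819, 0.1259]
ee_rot: [-0.706, 0.708, -0.001, -0.002]
contact_force: [-0.1, -0.5, 0.4]
grip_width: 0.0305
```

Call:
jog_arm(rows=[[[0,0,0,0,0,0,0.1],[0,0,0,0,0,0,0.1],[0,0,0,0,0,0,0.1],[0,0,0,0,0,0,0.1]]])

```text
time_s: 21.73
position: [0.5692, -0.1824, 0.1257]
ee_rot: [-0.706, 0.708, -0.001, -0.002]
contact_force: [-0.6, -4.1, 1.0]
grip_width: 0.0216
```

Call:
jog_arm(rows=[[[0,1,0,0,0,0,0.1],[0,2.2,0,0,0,0,0.1],[0,3.6,0,0,0,0,0.1],[0.1,5,0,0,0,0,0.1],[0.1,5,0,0,0,0,0.1]]])

```text
time_s: 22.15
position: [0.5176, -0.1833, 0.1258]
ee_rot: [-0.706, 0.708, -0.0, -0.002]
contact_force: [-2.7, -5.8, -1.7]
grip_width: 0.0212
```

Call:
jog_arm(rows=[[[0,0.6,0,0,0,0,0.1],[0,1.0,0,0,0,0,0.1],[0,1.0,0,0,0,0,0.1]]])

```text
time_s: 22.4
position: [0.5088, -0.1835, 0.1258]
ee_rot: [-0.706, 0.708, -0.001, -0.002]
contact_force: [-1.2, -5.8, -0.6]
grip_width: 0.0214
```

Run:
```python
from h import *
st();s=snap('side','s18.png');t=snap('top','t18.png')
cv2.imwrite('pics/s18c.png',np.vstack([cv2.resize(s['color'][160:270,210:450],None,fx=2.7,fy=2.7,interpolation=2),cv2.resize(t['color'][140:245,180:420],None,fx=2.7,fy=2.7,interpolation=2)]))
```

```text
22.4 [ 0.5088 -0.1835  0.1258] z [-0.002 -0.005 -1.   ] q [-0.56  0.46  1.6  -0.01  1.08  1.02] F [-1.2 -5.8 -0.6] w 0.0214
```

View pics/s18c.png

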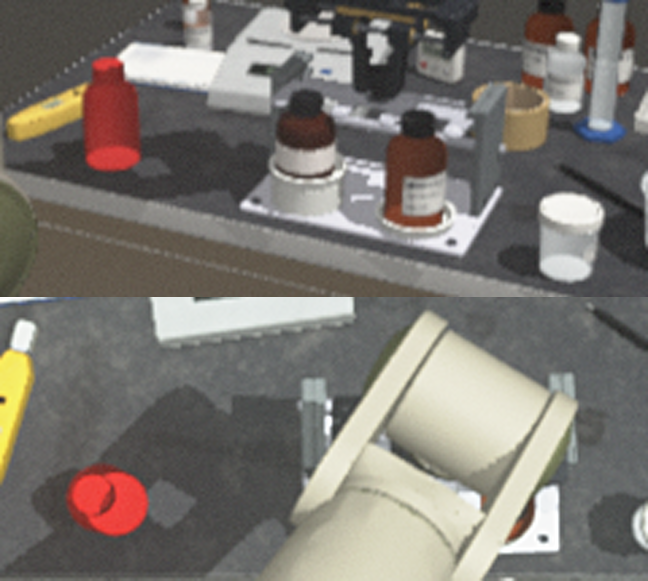

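Call:
jog_arm(rows=[[[0,0.15,0,0,0,0,0.1],[0,0.3,0,0,0,0,0.1],[0,0.3,0,0,0,0,0.1]]])

```text
time_s: 22.75
position: [0.5066, -0.1835, 0.1258]
ee_rot: [-0.706, 0.708, -0.002, -0.002]
contact_force: [0.9, -7.2, -1.2]
grip_width: 0.0214
```

Call:
jog_arm(rows=[[[0,0.1,0,0,0,0,0.1],[0,0.2,0,0,0,0,0.1],[0,0.2,0,0,0,0,0.1]]])

```text
time_s: 23.0
position: [0.5065, -0.1835, 0.1259]
ee_rot: [-0.706, 0.708, -0.004, -0.0]
contact_force: [14.7, -5.9, -9.1]
grip_width: 0.0211
```

Call:
jog_arm(rows=[[[0,0,0,0,0,0,0.3],[0,0,0,0,0,0,0.5],[0,0,0,0,0,0,0.6],[0,0,0,0,0,0,0.6],[0,0,0,0,0,0,0.6]]])

```text
time_s: 23.42
position: [0.504, -0.1825, 0.1256]
ee_rot: [-0.706, 0.708, -0.0, -0.002]
contact_force: [-0.2, -0.0, 0.5]
grip_width: 0.0509
```

Call:
jog_arm(rows=[[[0,0,-2,0,0,0,0.6],[0,0,-5,0,0,0,0.6],[0,0,-8,0,0,0,0.6],[0,2,-12,0,0,0,0.6],[0,6,-14,0,0,0,0.6]]])

```text
time_s: 23.83
position: [0.4505, -0.1824, 0.2662]
ee_rot: [-0.707, 0.708, -0.003, -0.001]
contact_force: [0.5, -0.8, 1.3]
grip_width: 0.0528
```

Call:
jog_arm(rows=[[[0,4,-2,0,0,0,0.6],[0,7,-3,0,0,0,0.6],[0,7,-3,0,0,0,0.6],[0,7,-3,0,0,0,0.6],[0,7,-3,0,0,0,0.6]]])

```text
time_s: 24.25
position: [0.3795, -0.1817, 0.293]
ee_rot: [-0.706, 0.708, -0.0, -0.002]
contact_force: [-0.5, 0.2, 0.4]
grip_width: 0.0528
```

Run:
```python
from h import *
import pickle
st();s=snap('side','s19.png');t=snap('top','t19.png');w=snap('wrist','w19.png')
pickle.dump((s,t,w),open('f.pkl','wb'))
cv2.imwrite('pics/s19c.png',np.vstack([cv2.resize(s['color'][160:270,210:450],None,fx=2.7,fy=2.7,interpolation=2),cv2.resize(t['color'][140:245,180:420],None,fx=2.7,fy=2.7,interpolation=2)]))
```

```text
24.25 [ 0.3795 -0.1817  0.293 ] z [-0.002 -0.003 -1.   ] q [-0.72  0.04  1.68 -0.    1.42  0.85] F [-0.5  0.2  0.4] w 0.0528
```

View pics/s19c.png

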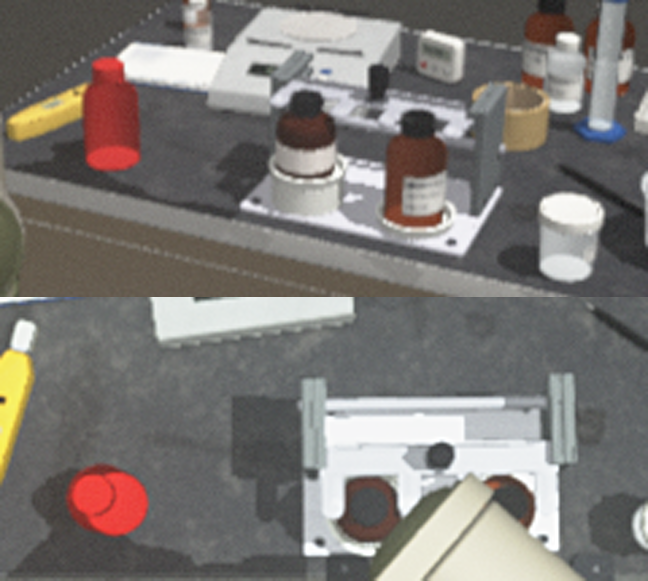

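View pics/w19.png

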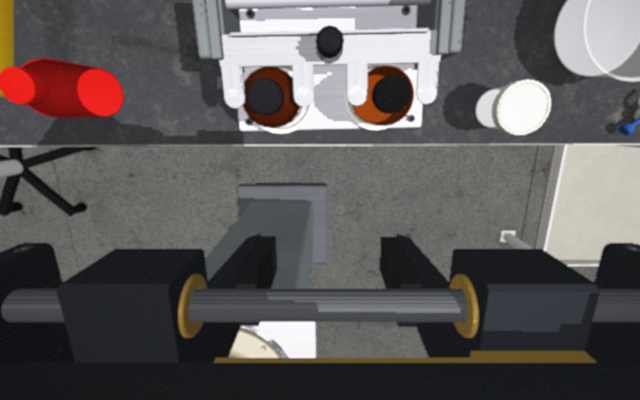

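Run:
```python
from h import *
import pickle
s,t,w=pickle.load(open('f.pkl','rb'))
print('knob',onz(w,329,39,.155).round(4),'tips',[onz(w,u,v,.118).round(4).tolist() for u,v in((234,109),(303,107),(358,106),(427,105))],'base fl fr',onz(w,239,128,.008).round(4),onz(w,420,127,.008).round(4),'caps',onz(w,264,95,.13).round(4),onz(w,392,94,.13).round(4))
cv2.imwrite('pics/w19c.png',cv2.resize(w['color'][0:140,180:480],None,fx=2.6,fy=2.6,interpolation=2))
st()
```

```text
knob [ 0.5072 -0.1829  0.155 ] tips [[0.4523, -0.0894, 0.118], [0.454, -0.1574, 0.118], [0.4548, -0.2116, 0.118], [0.4556, -0.2794, 0.118]] base fl fr [ 0.4285 -0.0625  0.008 ] [ 0.4291 -0.3061  0.008 ] caps [ 0.4648 -0.122   0.13  ] [ 0.4654 -0.2421  0.13  ]
24.4 [ 0.3798 -0.1816  0.2924] z [-0.003 -0.002 -1.   ] q [-0.72  0.04  1.68 -0.    1.42  0.85] F [-0.3  0.1  0.2] w 0.0527
```

View pics/w19c.png

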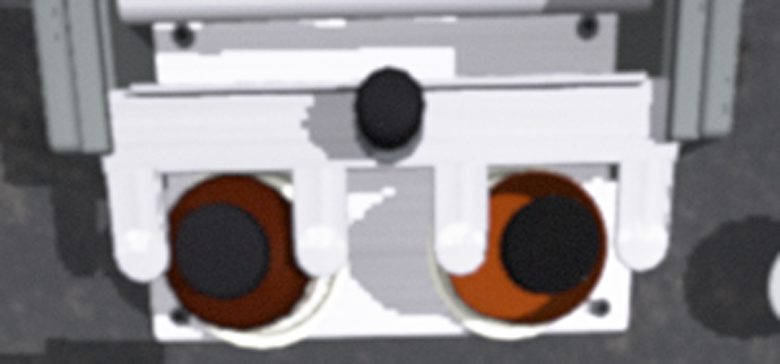

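```bash
python3 -c "
from h import *
print(sign_off())"
```

```text
the job is handed in; nothing more can be done
None
```

The bottles are swapped, the fork is home around both necks, and I handed the job in at about 24.4 s of the 61 s. I parked the tall bottle on the worktop, put the short one in the raised seat, then set the tall one in the low seat.

**Last checks:**
- **Bottles:** in the pictures both stand upright in the right seats. The cap centres measured (0.465, -0.122) and (0.465, -0.242), within about 2 mm of the seat centres.
- **Fork:** I pulled the knob 63 mm until it met the stop at about 15 N. The tine tips sit near x 0.454 and were near 0.518 before, about the full 64 mm stroke. The knob measured x 0.507, against 0.5065 expected at home.
- **Tester, cup and red bottle:** they look unmoved in the last pictures, and the gripper is clear of everything.

**Problems:**
- **Elbow limit:** backing off from the parked tall bottle, the elbow folded to a reading of 2.57 rad, while its range ends at 2.56. The force reading jumped to about 56 N for that moment, then returned to zero on the next move. I cannot tell whether it was a motion transient, the elbow's end stop or a contact, so this is the one point that could breach the limits. Nothing was seen to move.
- **Camera disagreement:** the top camera read about 3 mm short in x compared with the wrist camera, so I corrected for that.

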